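# Lock the clock glass ring with the pin spanner

### The job

Lock the glass of the inlaid clock: take the pin spanner that fits the two holes of its brass ring, put both pins right into the holes before turning anything, and with the spanner turn the ring clockwise (as seen facing the clock) until it comes up against its stop. Then stand the spanner back upright in the slotted wooden rest it came from and let go of it. Keep the sloped stand, the other spanner and everything else on the table where they are.

Things in the scene. Friction and masses are not known exactly. Their poses are not given: they have to be found in the camera images.
- wide_grip (a point): two-pin spanner, 0.2 kg: steel bar 86 x 26 x 12 mm, on it an upright wooden grip (46 along the bar, 14 thick, 52 mm tall), two 6 mm pins below, 10 mm long, 68 mm apart. Point: grip's centre, 38 mm above the bar's underside. x along the bar, y through the 14 mm, z from pins to grip; half-turn symmetric. Stands in its rest. It fits the ring.
- wide_pin_a (a point): root of one pin of the fitting spanner, on the pin's axis where it leaves the bar's underside, 34 mm from the middle of the bar on its +x side; the pin reaches 10 mm farther down. Same axes as wide_grip.
- wide_pin_b (a point): the same for its other pin, on the -x side.
- wide_rest_top (a point): top centre of the fixed wooden rest of the fitting spanner: block 130 x 58 mm, 35 mm high, slot 14 mm wide, 23 mm deep, open at both ends, along its x (the long way); z up. Spanner bar lies over the slot on the top face, pins in the slot; grip centre then 38 mm above this point. An equal rest holds the other spanner.
- narrow_grip (a point): two-pin spanner, 0.2 kg: steel bar 66 x 26 x 12 mm, on it an upright wooden grip (46 along the bar, 14 thick, 52 mm tall), two 6 mm pins below, 10 mm long, 48 mm apart. Point: grip's centre, 38 mm above the bar's underside. x along the bar, y through the 14 mm, z from pins to grip; half-turn symmetric. Stands in its rest. Too narrow: leave alone.
- ring (a joint): turn of the brass ring, rad: grows clockwise seen from the front, starts between 0.05 and 0.6, stop (locked) at 1.4. It turns stiffly (0.2 N m) and stays where it is left. The pins have 2 mm play all round in the holes, so the spanner must turn about 0.06 rad more than the ring.
- ring_centre (a point): brass ring, 90 mm outside, 52 inside, on an octagonal clock panel on a sloped stand facing the robot; on it two bosses 22 x 22 mm, 12 mm high, each with a hole. Point: on the ring's axis, level with the boss tops, 17 mm above the panel. z: out of the face, 22 to 34 degrees from vertical, leaning towards the robot; x: along the line of holes, turning with the ring (clockwise is negative about z).
- hole_a (a point): middle of the mouth of one hole, in the top face of its boss, 34 mm from the ring's axis; hole 10 mm diameter, 12 mm deep along -z, axes as ring_centre. With the spanner fully in, the bar's underside lies on both bosses and each pin root is at a hole mouth. Either pin may go in either hole.
- hole_b (a point): the same for the opposite hole.
- board (a joint): slope of the stand's board (236 mm square), rad from level, 0.38 to 0.60, held by 25 N m friction; not to be moved. Hinge along the edge nearest the robot, 36 mm above the table, 122 mm down the slope from the ring's axis. Steel hold-downs at the corners, 7 mm lower than the boss tops. Foot 260 x 280 mm, two side posts 173 mm high.
- jar: green glass jar with steel cap, 56 mm diameter, 85 mm high, loose; origin under its middle. Leave alone.
- cactus: potted cactus, 60 mm diameter, about 94 mm high, loose; origin under its middle. Leave alone.
- rods_long: bundle of green rods 200 x 34 x 24 mm lying beside a spanner rest; origin under its middle, x along the rods. Leave alone.
- rods_short: bundle of red rods 150 x 34 x 24 mm, likewise. Leave alone.
- hammer: hammer, 240 mm long, lying at the right; origin under it, handle towards its -x. Leave alone.
- dish: small open dish, 90 mm diameter, 35 mm high, at the left; origin under its middle. Leave alone.
- trinket_box: inlaid wooden box 80 x 60 x 40 mm at the back; origin under its middle. Leave alone.

How it is judged:
By the outcome, as a careful person would: the job done as asked, in the order asked, and still so for the second after the job is handed in, with the robot touching nothing.
It also fails if it takes over 51 s, if anything falls off the work surface, if the arm or the gripper's body presses on something with over 40 N, if the wrist force passes 120 N, or if a joint passes its speed limit or range.

### The arm

A 6-joint arm with a two-finger parallel gripper is mounted at the origin on the work surface. World frame = base frame: x ahead of the robot, y to its left, z up, the work surface at z = 0. Lengths are in m, angles in rad, forces in N, time in s.
With the tool pointing down it reaches from about 0.225 to 0.725 m from the base axis. Payload 3.1 kg.
Tool frame: the origin (TCP) lies midway between the tips of the shut fingers; the grasp point (between the pads) lies 19 mm behind it; z points along the fingers, x is the direction in which the jaws open and shut, and the axes are right-handed (so a half turn about z gives the same grasp; the last joint's range is limited). The gripper opens to 85 mm and grips with 20 to 120 N. Pads are 22 mm wide; open, the fingers measure 114 mm over their backs; the gripper's body (76 mm by 85 mm) begins 54 mm behind the grasp point. The pads swing forward as they close: fully open they stand 13 mm farther back than shut.
Start: joints at [-1.25, 0.048, 0.099, 1.622, 0, 1.443], TCP at [0.228, -0.473, 0.231] pointing down, gripper open.
Joint ranges: [-2.91, 2.91], [-0.99, 1.94], [-1.21, 1.42], [-2.12, 2.29], [-1.49, 1.47], [-3.14, 3.14]. Speed limits (rad/s): [2.79, 2.79, 3.14, 3.14, 3.14, 3.14].

### API

Orientations are given as a 3x3 rotation matrix whose columns are the frame's x, y, z axes.
In Python, from bench import state, grab_frame, camera_model, sign_off, masks_of gives the robot as it stands.
- The arm moves only by the tool drive_tool, never from a script. Its argument "increments" is a list of rows, each an object of numbers: "gripper": the closure, from 0 (fully open) to 1 (shut); "dx", "dy", "dz": the shift along the tool's x, y, z in mm; "wx", "wy", "wz": the turn, a rotation vector about the tool's x, y, z in degrees. A call has 1 to 10 rows; each row is the pose to reach, as a shift and turn from the pose commanded when the call began, along the tool's axes at that moment; what a row does not reach only later rows make up. A row lasts 1/12 s, in which the tool goes at most 41.7 mm and 7.16 degrees, less where a joint would pass 70% of its speed; a pose out of reach is approached as far as the arm can. A call with a gripper value outside its range is refused whole. The fingers move at their own pace and stop on an object; the grip force is fixed at half the most. Time passes only in rows, so rows that repeat a pose let the fingers close. It gives the time, the measured TCP pose, the force and the opening at its end, in the units of the state.
- state(): the state, without advancing time (a new reading comes with each control period).
- grab_frame(name): name is "scene" or "top" or "wrist"; returns (picture, depth): 420x560x3 uint8, blue, green, red; 420x560 float32, m along the optical axis (not along the pixel's ray), 0 where there is no reading.
- camera_model(name): a dict with "fx", "fy", "cx", "cy" (pixels), "k1" (the pictures are not rectified: a ray, as slopes to the right and down, at radius r is drawn at 1 + k1 r^2 times it, then the intrinsics apply), "T" (4x4, takes a point from camera to world coordinates). Camera axes: x right, y down, z forward; pixel columns grow to the right and rows downward; lengths in m; the calibration is good to about 2 mm. A picture is of the moment at which its call begins: read the wrist's pose just before it. camera_model takes no time and is no camera call; for the wrist camera it gives the pose at the moment of the call.
- sign_off(): hands the job in, once; it reports no verdict.
Trained networks look in the newest picture that a camera, given by its name, has taken for a name from the list of things; names that differ only in an ending like _2 or _b are one class to them, and where a whole thing is asked for, a point or a joint stands for the part that bears it (a point fixed in the world has none). Each returns a list of dicts, best first, with "conf" (0 to 1); they miss things now and then, are a little off and sometimes report something else, mostly with a low value. They report only what shows in the picture. A call takes as long as a camera call.
- masks_of(camera, thing): "mask" (420x560 bool, what is visible of it) and "rect" ([centre column, centre row, width, height] in pixels, round what is visible of it).
The state is a dict: "time_s": time; "qpos": joint angles; "joint_vel": joint speeds; "joint_efforts": joint torques, N m; "tool_pos": TCP position; "tcp_rot": TCP orientation; "wrist_force": force on the tool from outside, world axes, zero at the start; "ft_torque": the same for the moment, N m; "width": opening from 0.0 (shut) to 1.0 (fully open).
Only numpy, scipy, OpenCV 4.12 (cv2) and the standard library are available. Lean on these libraries where they do the work, as an engineer would, in place of code of your own. Each camera call takes 0.05 s, during which the arm holds its last target.

## Working session

There is one attempt and no reset: what is moved stays moved. The work goes in short steps, Python scripts to look and compute and a tool call to move; the robot and the scene stay as the last step left them, time stands still between calls to the robot, and variables do not carry over. Pictures are saved under pics/ and viewed, and the job is handed in when it is done.

Besides the shell and the picture viewer there is one more tool, called after "Request:" as name([rows], argument=value, ...), one row to a line, values as JSON. drive_tool: Moves the arm, as the interface text tells. Its arguments: {"type":"object","properties":{"increments":{"type":"array"}},"required":["increments"]}

```bash
ls; mkdir -p pics; python3 - <<'E'
from bench import *
import cv2
for c in ("scene","top","wrist"):
    p,d=grab_frame(c); cv2.imwrite(f"pics/{c}0.png",p)
    m=camera_model(c); print(c,{k:m[k] for k in m})
print(state())
E
```

```text
pics
scene {'fx': 469.9453269131496, 'fy': 469.9453269131496, 'cx': 280.4560920125855, 'cy': 207.72288467452495, 'k1': -0.0030448365412450327, 'T': array([[ 0.86703825,  0.39063696, -0.3092692 ,  1.07143901],
       [ 0.49806209, -0.66288014,  0.55903853, -0.8146941 ],
       [ 0.0133727 , -0.63874305, -0.7693039 ,  1.19705413],
       [ 0.        ,  0.        ,  0.        ,  1.        ]])}
top {'fx': 491.441295237156, 'fy': 491.441295237156, 'cx': 271.5713116500043, 'cy': 219.15951546493977, 'k1': -0.03335756197358741, 'T': array([[-0.01108095, -0.99121601,  0.13178785,  0.37554458],
       [-0.99973607,  0.01363459,  0.01849028, -0.01605415],
       [-0.02012473, -0.13154817, -0.99110548,  1.93123189],
       [ 0.        ,  0.        ,  0.        ,  1.        ]])}
wrist {'fx': 297.71148887173376, 'fy': 297.71148887173376, 'cx': 274.80688521343313, 'cy': 214.3298350344619, 'k1': -0.0067896368104766736, 'T': array([[ 0.4338018 , -0.85152843, -0.29447466,  0.30345973],
       [-0.90100708, -0.41052259, -0.14020503, -0.4363229 ],
       [-0.00149994,  0.32614494, -0.94531858,  0.372274
[... 158 characters left out ...]
9482e+00,
        7.74766635e-06,  1.44301511e+00]), 'joint_vel': array([-0.00231872, -0.00217415,  0.00401243, -0.00067603, -0.00052373,
        0.00075222]), 'joint_efforts': array([ 1.85773839e-03, -3.39259887e+01,  3.20423949e+01,  1.53762102e-02,
       -1.32907926e-04,  6.56885447e-06]), 'tool_pos': array([ 0.22763017, -0.47254796,  0.23034683]), 'tcp_rot': array([[ 4.33874454e-01, -9.00973145e-01, -5.91514604e-04],
       [-9.00971374e-01, -4.33874786e-01,  1.80350060e-03],
       [-1.88154888e-03, -2.49555111e-04, -9.99998199e-01]]), 'wrist_force': array([-0.2655521 ,  0.09511454,  0.6932518 ]), 'ft_torque': array([ 0.02059029, -0.06101005,  0.02047871]), 'width': 1.0003243540991806}
```

View pics/scene0.png

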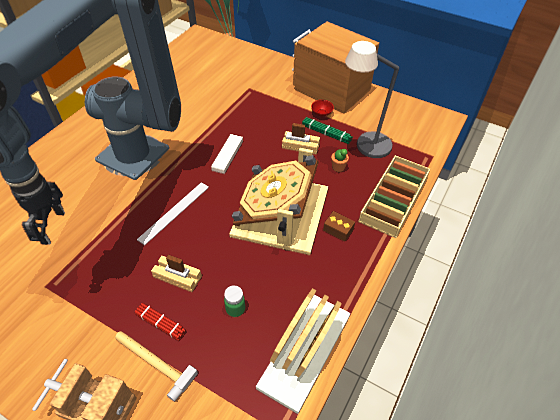

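View pics/top0.png

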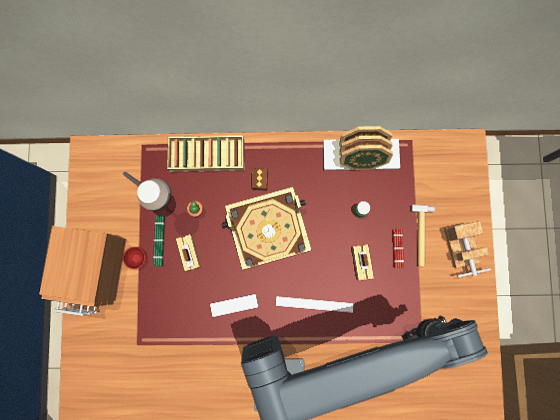

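View pics/wrist0.png

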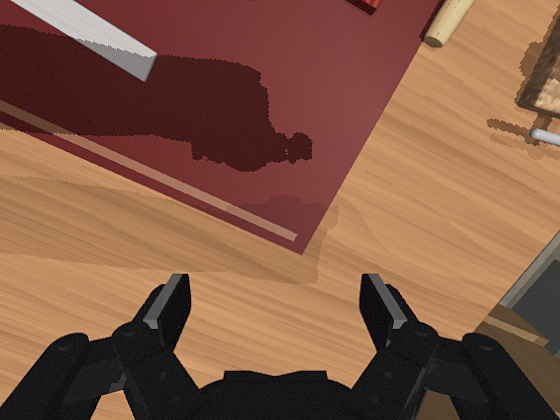

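The scene image shows the rests near (176,270) and (299,138) and the clock near (275,190). The top image has the rests at (362,262) and (187,252), with the clock at (268,231). Next I'll measure which spanner is the wide one.

```bash
cat > h.py <<'E'
import numpy as np, cv2
from bench import *
def rays(m,uv):
    K=np.array([[m['fx'],0,m['cx']],[0,m['fy'],m['cy']],[0,0,1]])
    D=np.array([m['k1'],0,0,0,0.])
    return cv2.undistortPoints(np.asarray(uv,float).reshape(-1,1,2),K,D).reshape(-1,2)
def back(m,uv,z):
    r=rays(m,uv); z=np.asarray(z,float).reshape(-1,1)
    pc=np.hstack([r*z,z]); return pc@m['T'][:3,:3].T+m['T'][:3,3]
def onz(m,uv,h):
    r=rays(m,uv); d=np.hstack([r,np.ones((len(r),1))])@m['T'][:3,:3].T
    o=m['T'][:3,3]; return o+d*((h-o[2])/d[:,2])[:,None]
def proj(m,P):
    T=m['T']; pc=(np.asarray(P).reshape(-1,3)-T[:3,3])@T[:3,:3]
    K=np.array([[m['fx'],0,m['cx']],[0,m['fy'],m['cy']],[0,0,1]])
    return cv2.projectPoints(pc.reshape(-1,1,3),np.zeros(3),np.zeros(3),K,np.array([m['k1'],0,0,0,0.]))[0].reshape(-1,2)
def cloud(m,d,mask=None):
    ok=d>0
    if mask is not None: ok&=mask
    v,u=np.nonzero(ok); return back(m,np.c_[u,v],d[v,u]),np.c_[u,v]
E
python3 - <<'E'
from h import *
for c in ("scene","top"):
    p,d=grab_frame(c); m=camera_model(c)
    np.savez(f"{c}0.npz",p=p,d=d,T=m['T'])
    for t in ("wide_grip","narrow_grip","ring","board"):
        for r in masks_of(c,t)[:3]:
            P,_=cloud(m,d,r['mask'])
            print(c,t,round(r['conf'],2),np.round(r['rect'],0),r['mask'].sum(),np.round(np.median(P,0),3) if len(P) else '', np.round(np.percentile(P,98,axis=0),3))
    cv2.imwrite(f"pics/{c}L.png",cv2.resize(p[220:300,330:400] if c=='top' else p[235:305,135:215],None,fx=8,fy=8,interpolation=cv2.INTER_CUBIC))
    cv2.imwrite(f"pics/{c}R.png",cv2.resize(p[220:300,155:225] if c=='top' else p[110:180,270:350],None,fx=8,fy=8,interpolation=cv2.INTER_CUBIC))
print(state()['time_s'])
E
```

```text
scene wide_grip 0.8 [297. 136.  24.  19.] 279 [0.496 0.342 0.056] [0.532 0.366 0.102]
scene narrow_grip 0.66 [177. 267.  24.  20.] 295 [ 0.472 -0.331  0.064] [ 0.498 -0.316  0.102]
scene narrow_grip 0.42 [272. 189.  23.  19.] 327 [0.579 0.029 0.126] [0.613 0.073 0.142]
scene ring 0.54 [274. 186.  32.  25.] 349 [0.578 0.029 0.126] [0.613 0.074 0.142]
scene board 0.75 [276. 192.  88.  76.] 3722 [0.596 0.014 0.125] [0.702 0.15  0.169]
top wide_grip 0.55 [186. 256.   9.  21.] 149 [0.489 0.341 0.052] [0.53  0.363 0.105]
top ring 0.63 [267. 231.  20.  24.] 266 [0.572 0.032 0.124] [0.61  0.069 0.142]
top board 0.57 [263. 228.  84.  75.] 3862 [0.583 0.032 0.12 ] [0.693 0.156 0.167]
0.65
```

```bash
cd pics; python3 -c "
import cv2,numpy as np
a=[cv2.resize(cv2.imread(f),(400,300)) for f in ('sceneL.png','sceneR.png','topL.png','topR.png')]
cv2.imwrite('q.png',np.vstack([np.hstack(a[:2]),np.hstack(a[2:])]))"
```

```text
(no output)
```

View pics/q.png

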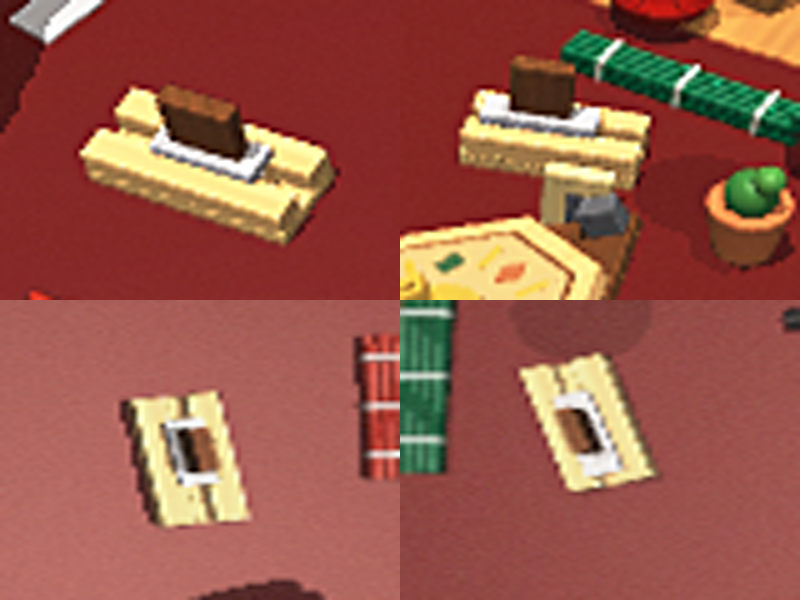

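The longer bar is on the left rest, at world (0.49, 0.34), so that is the wide spanner, in agreement with the network. Next is a rough clock plane and rest pose, then a close wrist look.

```bash
cat >> h.py <<'E'
def goto(R,p):
    """rotvec & shift from current measured pose"""
    from scipy.spatial.transform import Rotation as Ro
    s=state(); R0=s['tcp_rot']; 
    d=R0.T@(np.asarray(p)-s['tool_pos'])*1000
    w=np.degrees(Ro.from_matrix(R0.T@R).as_rotvec())
    print('d',np.round(d,1),'w',np.round(w,2),'rows',max(np.linalg.norm(d)/41.7,np.linalg.norm(w)/7.16))
def down(yaw):
    c,s=np.cos(yaw),np.sin(yaw)
    return np.array([[c,s,0],[s,-c,0],[0,0,-1.]])
E
python3 - <<'E'
from h import *
for c in ("scene","top"):
    f=np.load(f"{c}0.npz"); m=camera_model(c)
    P,uv=cloud(m,f['d'])
    s=(abs(P[:,0]-.49)<.09)&(abs(P[:,1]-.34)<.06)&(abs(P[:,2]-.035)<.006)
    Q=P[s][:,:2].astype(np.float32); print(c,'rest',s.sum(),cv2.minAreaRect(Q))
    s=(abs(P[:,0]-.575)<.08)&(abs(P[:,1]-.03)<.08)&(P[:,2]>.08)
    Q=P[s]; 
    for i in range(8):
        cc=Q.mean(0); n=np.linalg.svd(Q-cc,full_matrices=False)[2][2]; n*=np.sign(n[2])
        r=(Q-cc)@n; Q=Q[abs(r)<max(.004,1*r.std())]
    print(c,'plane',cc,n,np.degrees(np.arccos(n[2])),len(Q))
print(state()['time_s'])
goto(down(np.radians(90)),[0.5,0.03,0.33])
E
```

```text
scene rest 253 ((0.5051934123039246, 0.35176730155944824), (0.12913239002227783, 0.06999699026346207), 15.377189636230469)
scene plane [0.58497494 0.02825793 0.12119043] [-0.43555052 -0.12197077  0.89186259] 26.891760086749773 1320
top rest 253 ((0.5012081265449524, 0.3488958477973938), (0.12975800037384033, 0.05928698927164078), 15.063374519348145)
top plane [0.58117279 0.03531688 0.12104144] [-0.43874331 -0.11336572  0.89143285] 26.946146313871793 1085
0.65
d [-335.1 -463.5  -98.7] w [ 1.0000e-02 -0.0000e+00 -1.5429e+02] rows 21.548376460499973
```

```bash
python3 - <<'E'
from h import *
goto(down(np.radians(90)),[0.53,0.03,0.27])
E
```

```text
d [-322.1 -490.5  -38.7] w [ 1.0000e-02 -0.0000e+00 -1.5429e+02] rows 21.548376460499973
```

Request:
drive_tool([
  {"dx": -322,"dy": -490,"dz": -39,"wz": -154.3},
  {"dx": -322,"dy": -490,"dz": -39,"wz": -154.3},
  {"dx": -322,"dy": -490,"dz": -39,"wz": -154.3},
  {"dx": -322,"dy": -490,"dz": -39,"wz": -154.3},
  {"dx": -322,"dy": -490,"dz": -39,"wz": -154.3},
  {"dx": -322,"dy": -490,"dz": -39,"wz": -154.3},
  {"dx": -322,"dy": -490,"dz": -39,"wz": -154.3},
  {"dx": -322,"dy": -490,"dz": -39,"wz": -154.3},
  {"dx": -322,"dy": -490,"dz": -39,"wz": -154.3},
  {"dx": -322,"dy": -490,"dz": -39,"wz": -154.3},
])

```text
schema error: expected keys gripper, dx, dy, dz, wx, wy, wz
```

```bash
python3 - <<'E'
from h import *
goto(down(np.radians(90)),[0.53,0.03,0.27]); s=state(); print(s['time_s'],s['tool_pos'],s['qpos'])
E
```

```text
d [-322.1 -490.5  -38.7] w [ 1.0000e-02 -0.0000e+00 -1.5429e+02] rows 21.548376460499973
0.65 [ 0.22778135 -0.47303712  0.23138223] [-1.24981657e+00  4.79505729e-02  9.92894998e-02  1.62201100e+00
  1.99884140e-05  1.44298867e+00]
```

All the keys are required in each row.

Request:
drive_tool([
  {"gripper": 0,"dx": -322,"dy": -490,"dz": -39,"wx": 0,"wy": 0,"wz": -154.3},
  {"gripper": 0,"dx": -322,"dy": -490,"dz": -39,"wx": 0,"wy": 0,"wz": -154.3},
  {"gripper": 0,"dx": -322,"dy": -490,"dz": -39,"wx": 0,"wy": 0,"wz": -154.3},
  {"gripper": 0,"dx": -322,"dy": -490,"dz": -39,"wx": 0,"wy": 0,"wz": -154.3},
  {"gripper": 0,"dx": -322,"dy": -490,"dz": -39,"wx": 0,"wy": 0,"wz": -154.3},
  {"gripper": 0,"dx": -322,"dy": -490,"dz": -39,"wx": 0,"wy": 0,"wz": -154.3},
  {"gripper": 0,"dx": -322,"dy": -490,"dz": -39,"wx": 0,"wy": 0,"wz": -154.3},
  {"gripper": 0,"dx": -322,"dy": -490,"dz": -39,"wx": 0,"wy": 0,"wz": -154.3},
  {"gripper": 0,"dx": -322,"dy": -490,"dz": -39,"wx": 0,"wy": 0,"wz": -154.3},
  {"gripper": 0,"dx": -322,"dy": -490,"dz": -39,"wx": 0,"wy": 0,"wz": -154.3},
])

```text
time_s: 1.48
tool_pos: [0.4425, -0.1146, 0.2595]
tcp_rot: [[0.991, 0.134, 0.001], [0.134, -0.991, -0.001], [0.001, 0.001, -1.0]]
wrist_force: [0.4, -1.2, -0.2]
width: 0.999
```

```bash
python3 - <<'E'
from h import *
goto(down(np.radians(90)),[0.53,0.03,0.27]); s=state(); print(s['time_s'],s['tool_pos'],s['qpos'])
E
```

```text
d [ 106.1 -131.6  -10.5] w [ 8.000e-02 -2.000e-02 -8.232e+01] rows 11.49710669920269
1.4833 [ 0.44246611 -0.11463768  0.25950282] [-4.00358557e-01 -1.20258736e-01 -7.99853821e-03  1.68179041e+00
 -6.89819656e-05  1.03638348e+00]
```

Request:
drive_tool([
  {"gripper": 0,"dx": 106,"dy": -131,"dz": -10,"wx": 0,"wy": 0,"wz": -82.3},
  {"gripper": 0,"dx": 106,"dy": -131,"dz": -10,"wx": 0,"wy": 0,"wz": -82.3},
  {"gripper": 0,"dx": 106,"dy": -131,"dz": -10,"wx": 0,"wy": 0,"wz": -82.3},
  {"gripper": 0,"dx": 106,"dy": -131,"dz": -10,"wx": 0,"wy": 0,"wz": -82.3},
  {"gripper": 0,"dx": 106,"dy": -131,"dz": -10,"wx": 0,"wy": 0,"wz": -82.3},
  {"gripper": 0,"dx": 106,"dy": -131,"dz": -10,"wx": 0,"wy": 0,"wz": -82.3},
  {"gripper": 0,"dx": 106,"dy": -131,"dz": -10,"wx": 0,"wy": 0,"wz": -82.3},
  {"gripper": 0,"dx": 106,"dy": -131,"dz": -10,"wx": 0,"wy": 0,"wz": -82.3},
  {"gripper": 0,"dx": 106,"dy": -131,"dz": -10,"wx": 0,"wy": 0,"wz": -82.3},
  {"gripper": 0,"dx": 106,"dy": -131,"dz": -10,"wx": 0,"wy": 0,"wz": -82.3},
])

```text
time_s: 2.32
tool_pos: [0.5302, 0.0271, 0.269]
tcp_rot: [[0.185, 0.983, -0.0], [0.983, -0.185, -0.0], [-0.0, -0.0, -1.0]]
wrist_force: [-0.9, -0.2, -0.1]
width: 1.001
```

```bash
python3 - <<'E'
from h import *
goto(down(np.radians(90)),[0.53,0.03,0.27])
c='wrist'
m=camera_model(c); p,d=grab_frame(c); cv2.imwrite("pics/w1.png",p)
np.savez("w1.npz",p=p,d=d,**m)
for t in ("ring","hole_a","ring_centre"):
    for r in masks_of(c,t)[:4]: print(t,round(r['conf'],2),np.round(r['rect'],1),r['mask'].sum()); 
s=state(); print(s['time_s'],s['tool_pos'],s['qpos'])
E
```

```text
d [ 2.8 -0.8 -1. ] w [ -0.     0.   -10.67] rows 1.4906988936841674
ring 0.69 [285.7 237.7  83.2  83.2] 3884
hole_a 0.73 [288.3 239.9  82.6  85.9] 3788
hole_a 0.65 [332.6 347.1  40.5  28.2] 895
hole_a 0.41 [503.4 248.8  67.8  59.8] 2582
ring_centre 0.84 [287.  240.8  79.3  75.4] 3709
2.5167 [0.53019196 0.02691139 0.2690115 ] [-7.56207227e-02  7.65854407e-02  2.04608309e-01  1.69871735e+00
 -3.24329829e-05  1.20260028e-01]
```

View pics/w1.png

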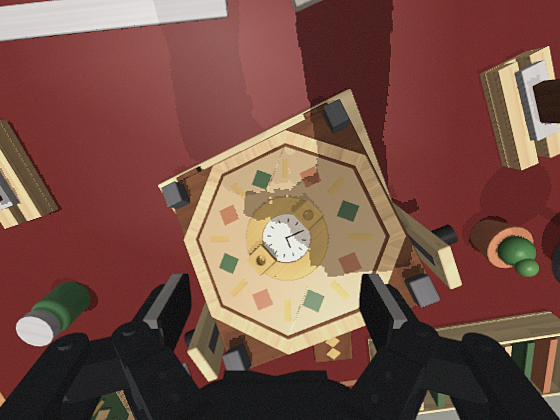

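The wrist picture shows the ring round (286,238), with hole bosses near (261,260) and (308,214). I'll enlarge that area.

```bash
python3 - <<'E'
from h import *
f=np.load('w1.npz'); p=f['p']
cv2.imwrite("pics/w1z.png",cv2.resize(p[190:290,235:335],(600,600),interpolation=cv2.INTER_CUBIC))
E
```

```text
(no output)
```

View pics/w1z.png

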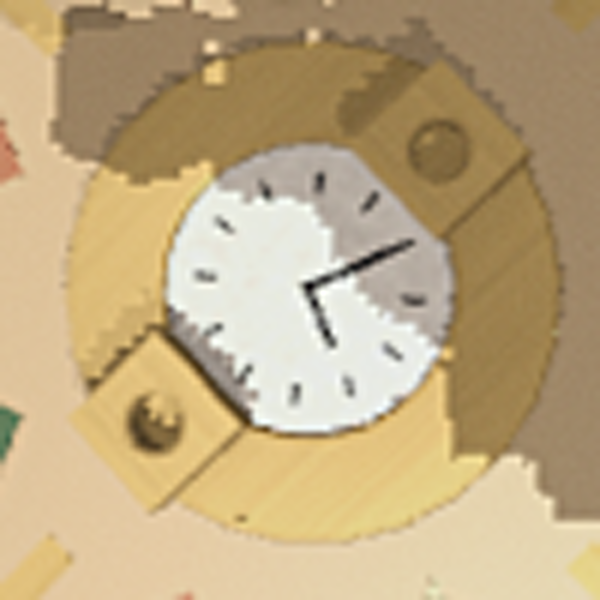

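```bash
python3 - <<'E'
from h import *
f=np.load('w1.npz'); d=f['d']; m={k:f[k] for k in ('fx','fy','cx','cy','k1','T')}
n=np.array([-.437,-.118,.8915]);n/=np.linalg.norm(n)
# plane from panel: annulus pixels
v,u=np.mgrid[0:420,0:560]; r=np.hypot(u-287,v-240)
P,_=cloud(m,d,(r>50)&(r<75)); 
for i in range(8):
    c=P.mean(0); nn=np.linalg.svd(P-c,full_matrices=False)[2][2]; nn*=np.sign(nn[2]); rr=(P-c)@nn; P=P[abs(rr)<max(.003,2*rr.std())]
print('panel',c,nn,np.degrees(np.arccos(nn[2])),len(P),rr.std())
uv=np.array([[307.6,214.7],[260.4,259.7]])
for x in uv:
    Q,_=cloud(m,d,(np.hypot(u-x[0],v-x[1])<10)&(np.hypot(u-x[0],v-x[1])>5.5)); h=(Q-c)@nn; print('h',np.percentile(h,[10,50,90]))
ra=np.hstack([rays(m,uv),np.ones((2,1))])@m['T'][:3,:3].T; o=m['T'][:3,3]
t=((c-o)@nn+.017)/(ra@nn); H=o+ra*t[:,None]; print(H,np.linalg.norm(H[0]-H[1]),H.mean(0))
# ring circle outer check at +5mm level? center
cen=H.mean(0); foot=cen-0; 
# down slope direction
y=np.array([0,0,1.])-nn*nn[2]; y/=np.linalg.norm(y); hinge=cen-.017*nn-.122*y; print('hinge-ish',hinge)
e=(H[0]-H[1]);e/=np.linalg.norm(e); xs=np.cross(y,nn); print('angle of hole line from across dir, about n',np.degrees(np.arctan2(e@y,e@xs)))
E
```

```text
panel [0.57772367 0.02983936 0.11579049] [-0.43890953 -0.1175455   0.89080945] 27.024860789827695 9755 0.0007329985914668808
h [0.01528754 0.01627954 0.01711441]
h [0.01529153 0.01624822 0.01718248]
[[0.55083962 0.05689224 0.12519797]
 [0.58673569 0.00110496 0.13552295]] 0.06713683322204403 [0.56878765 0.0289986  0.13036046]
hinge-ish [0.47126991 0.00288212 0.0597827 ]
angle of hole line from across dir, about n -160.21671952588235
```

```bash
python3 - <<'E'
from h import *
for c,uv in (('top',[(153,193),(130,178),(186,248)]),('scene',[(362,50),(390,90)])):
    f=np.load(f"{c}0.npz"); m=camera_model(c); uv=np.array(uv); print(c,np.round(back(m,uv,f['d'][uv[:,1],uv[:,0]]),3))
goto(down(np.radians(105)),[0.485,0.338,0.20])
E
```

```text
top [[0.661 0.38  0.437]
 [0.726 0.476 0.365]
 [0.519 0.351 0.042]]
scene [[0.672 0.382 0.435]
 [0.752 0.496 0.253]]
d [ 296.3 -104.9   69. ] w [ 1.000e-02  0.000e+00 -2.622e+01] rows 7.717987116081592
```

Request:
drive_tool([
  {"gripper": 0,"dx": 296,"dy": -105,"dz": 30,"wx": 0,"wy": 0,"wz": -26.2},
  {"gripper": 0,"dx": 296,"dy": -105,"dz": 30,"wx": 0,"wy": 0,"wz": -26.2},
  {"gripper": 0,"dx": 296,"dy": -105,"dz": 30,"wx": 0,"wy": 0,"wz": -26.2},
  {"gripper": 0,"dx": 296,"dy": -105,"dz": 30,"wx": 0,"wy": 0,"wz": -26.2},
  {"gripper": 0,"dx": 296,"dy": -105,"dz": 30,"wx": 0,"wy": 0,"wz": -26.2},
  {"gripper": 0,"dx": 296,"dy": -105,"dz": 69,"wx": 0,"wy": 0,"wz": -26.2},
  {"gripper": 0,"dx": 296,"dy": -105,"dz": 69,"wx": 0,"wy": 0,"wz": -26.2},
  {"gripper": 0,"dx": 296,"dy": -105,"dz": 69,"wx": 0,"wy": 0,"wz": -26.2},
  {"gripper": 0,"dx": 296,"dy": -105,"dz": 69,"wx": 0,"wy": 0,"wz": -26.2},
  {"gripper": 0,"dx": 296,"dy": -105,"dz": 69,"wx": 0,"wy": 0,"wz": -26.2},
])

```text
time_s: 3.35
tool_pos: [0.4823, 0.3385, 0.1981]
tcp_rot: [[-0.263, 0.965, -0.003], [0.965, 0.263, -0.002], [-0.001, -0.003, -1.0]]
wrist_force: [0.2, 0.3, 0.1]
width: 0.998
```

```bash
python3 - <<'E'
from h import *
c='wrist'
m=camera_model(c); p,d=grab_frame(c); cv2.imwrite("pics/w2.png",p)
np.savez("w2.npz",p=p,d=d,**m)
for t in ("wide_grip",):
    for r in masks_of(c,t)[:4]: print(t,round(r['conf'],2),np.round(r['rect'],1),r['mask'].sum()); 
s=state(); print(s['time_s'],s['tool_pos'],s['tcp_rot'],s['qpos'])
E
```

```text
wide_grip 0.68 [279.4 209.6  32.4  82.9] 1913
3.45 [0.48408781 0.33702606 0.20040602] [[-2.60065186e-01  9.65590896e-01  5.66420310e-04]
 [ 9.65590854e-01  2.60065471e-01 -5.03963907e-04]
 [-6.33929325e-04  4.15866804e-04 -9.99999713e-01]] [ 4.94897645e-01  2.13348645e-01  2.19719317e-01  1.57690789e+00
 -7.12513587e-04  2.31807655e-01]
```

View pics/w2.png

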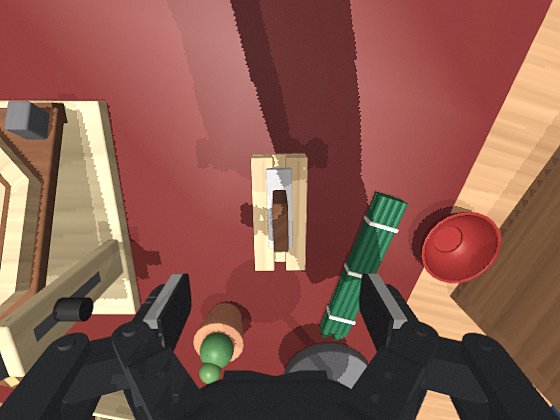

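The rest sits at rows 155–270, columns 252–307, with the spanner near (280,215) along the slot. I'll zoom in to measure it.

```bash
python3 - <<'E'
from h import *
f=np.load('w2.npz'); p=f['p']
cv2.imwrite("pics/w2z.png",cv2.resize(p[148:278,240:320],None,fx=6,fy=6,interpolation=cv2.INTER_CUBIC)[:800])
E
python3 -c "
import cv2;a=cv2.imread('pics/w2z.png');print(a.shape);cv2.imwrite('pics/w2zz.png',cv2.rotate(a,cv2.ROTATE_90_CLOCKWISE))"
```

```text
(780, 480, 3)
```

View pics/w2zz.png

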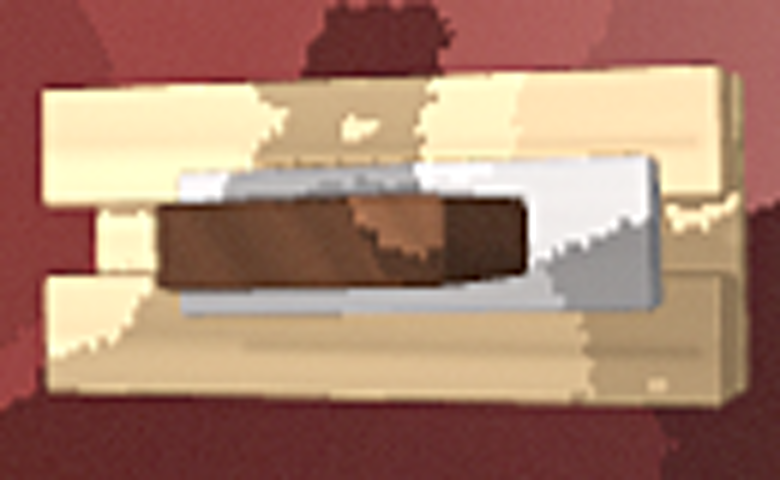

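```bash
python3 - <<'E'
from h import *
f=np.load('w2.npz'); m={k:f[k] for k in ('fx','fy','cx','cy','k1','T')}
def L(pts,h):
    a=np.array(pts,float); zr=779-a[:,0]; zc=a[:,1]
    uv=np.c_[(zc+.5)/6-.5+240,(zr+.5)/6-.5+148]; P=onz(m,uv,h); return P
for n,pts,h in (('grip',[(160,205),(444,198),(446,283),(160,290)],.099),('bar',[(181,172),(653,157),(655,310),(182,313)],.047),('rest',[(42,88),(720,66),(722,405),(45,392)],.035)):
    P=L(pts,h); e1=P[1]-P[0]; e2=P[2]-P[3]; w=P[3]-P[0]; w2=P[2]-P[1]
    print(n,P.mean(0),'len',np.linalg.norm(e1),np.linalg.norm(e2),'w',np.linalg.norm(w),np.linalg.norm(w2),'ang',np.degrees(np.arctan2(-(e1+e2)[1],-(e1+e2)[0])))
d=f['d']; r=masks_of('wrist','wide_grip')[0]
P,_=cloud(m,d,r['mask']); print(np.percentile(P[:,2],[2,50,98]))
v,u=np.mgrid[0:420,0:560]
P,_=cloud(m,d,(abs(u-280)<8)&(abs(v-215)<45)); t=P[(P[:,2]>.094)]; print('grip top',np.median(t,0),len(t),t.min(0),t.max(0))
E
```

```text
grip [0.49156347 0.34570167 0.099     ] len 0.04413493578767701 0.044444884835731474 w 0.012656752823388146 0.01197871087090896 ang 16.876789078965633
bar [0.4918543  0.34557411 0.047     ] len 0.08543435180271737 0.08556111224772435 w 0.025411284830888736 0.025216802997569645 ang 16.541441311014403
rest [0.50415229 0.34907663 0.035     ] len 0.12978939517702914 0.12944901527932745 w 0.058646235718926645 0.05746574047483862 ang 15.856564086701658
[0.04462831 0.04784735 0.09925776]
grip top [0.49126256 0.34542218 0.09814681] 734 [0.46946697 0.33400977 0.09444109] [0.51618492 0.35773425 0.1002302 ]
```

```bash
python3 - <<'E'
from h import *
goto(down(np.radians(106.3)),[0.4917,0.3456,0.054])
E
```

```text
d [  6.7   9.1 147. ] w [ 0.08  0.01 -1.27] rows 3.535091955562447
```

Request:
drive_tool([
  {"gripper": 0,"dx": 6.7,"dy": 9.0,"dz": 20,"wx": 0,"wy": 0,"wz": -1.3},
  {"gripper": 0,"dx": 6.7,"dy": 9.0,"dz": 60,"wx": 0,"wy": 0,"wz": -1.3},
  {"gripper": 0,"dx": 6.7,"dy": 9.0,"dz": 90,"wx": 0,"wy": 0,"wz": -1.3},
  {"gripper": 0,"dx": 6.7,"dy": 9.0,"dz": 115,"wx": 0,"wy": 0,"wz": -1.3},
  {"gripper": 0,"dx": 6.7,"dy": 9.0,"dz": 130,"wx": 0,"wy": 0,"wz": -1.3},
  {"gripper": 0,"dx": 6.7,"dy": 9.0,"dz": 140,"wx": 0,"wy": 0,"wz": -1.3},
  {"gripper": 0,"dx": 6.7,"dy": 9.0,"dz": 146,"wx": 0,"wy": 0,"wz": -1.3},
  {"gripper": 0,"dx": 6.7,"dy": 9.0,"dz": 146,"wx": 0,"wy": 0,"wz": -1.3},
])

```text
time_s: 4.17
tool_pos: [0.491, 0.3453, 0.0537]
tcp_rot: [[-0.281, 0.96, -0.0], [0.96, 0.281, -0.0], [-0.0, -0.0, -1.0]]
wrist_force: [-0.3, 0.3, 0.8]
width: 0.998
```

```bash
python3 - <<'E'
from h import *
goto(down(np.radians(106.3)),[0.4917,0.3456,0.054])
c='wrist'
m=camera_model(c); p,d=grab_frame(c); cv2.imwrite("pics/w3.png",p)
s=state();print(s['time_s'],s['wrist_force'])
E
```

```text
d [ 0.1  0.7 -0.3] w [-0.03  0.02  0.05] rows 0.01807648414448528
4.2167 [-0.90233491 -0.4748586   0.8490158 ]
```

View pics/w3.png

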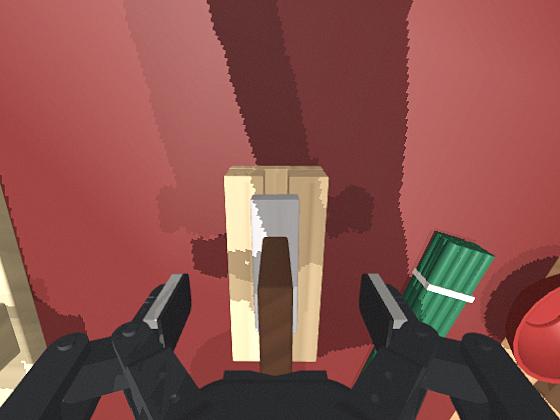

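The grip (columns 258–293) is centred between the open jaws. Closing now.

Request:
drive_tool([
  {"gripper": 1,"dx": 0,"dy": 0.5,"dz": 0,"wx": 0,"wy": 0,"wz": 0},
  {"gripper": 1,"dx": 0,"dy": 0.5,"dz": 0,"wx": 0,"wy": 0,"wz": 0},
  {"gripper": 1,"dx": 0,"dy": 0.5,"dz": 0,"wx": 0,"wy": 0,"wz": 0},
  {"gripper": 1,"dx": 0,"dy": 0.5,"dz": 0,"wx": 0,"wy": 0,"wz": 0},
  {"gripper": 1,"dx": 0,"dy": 0.5,"dz": 0,"wx": 0,"wy": 0,"wz": 0},
  {"gripper": 1,"dx": 0,"dy": 0.5,"dz": 0,"wx": 0,"wy": 0,"wz": 0},
  {"gripper": 1,"dx": 0,"dy": 0.5,"dz": 0,"wx": 0,"wy": 0,"wz": 0},
  {"gripper": 1,"dx": 0,"dy": 0.5,"dz": 0,"wx": 0,"wy": 0,"wz": 0},
])

```text
time_s: 4.88
tool_pos: [0.4914, 0.3466, 0.0544]
tcp_rot: [[-0.283, 0.959, 0.001], [0.959, 0.283, 0.0], [0.0, 0.001, -1.0]]
wrist_force: [0.1, -0.4, 1.1]
width: 0.158
```

```bash
python3 - <<'E'
from h import *
c='wrist'
m=camera_model(c); p,d=grab_frame(c); cv2.imwrite("pics/w4.png",p);np.savez("w4.npz",p=p,d=d,**m)
s=state();print(s['time_s'],s['wrist_force'],s['width'],s['tool_pos'],s['tcp_rot'])
np.savez('grasp.npz',p=s['tool_pos'],R=s['tcp_rot'])
E
```

```text
4.9333 [-0.17734547 -0.21331798  2.51934478] 0.15707591472478907 [0.49141105 0.34661826 0.05433493] [[-2.83283575e-01  9.59036067e-01  4.88028172e-04]
 [ 9.59036187e-01  2.83283489e-01  2.38231206e-04]
 [ 9.02219952e-05  5.35523665e-04 -9.99999853e-01]]
```

View pics/w4.png

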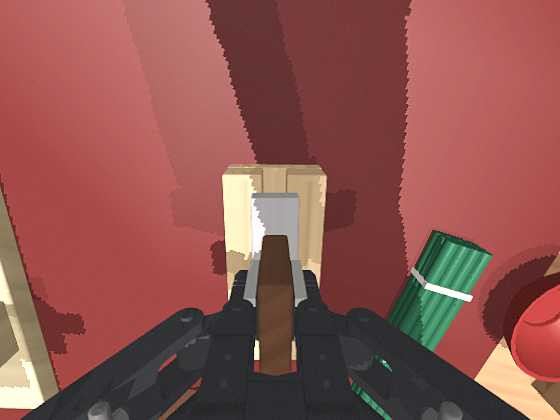

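The grip is held: 13.4 mm opening against the 14 mm thickness. I'll lift straight up.

Request:
drive_tool([
  {"gripper": 1,"dx": 0,"dy": 0,"dz": -8,"wx": 0,"wy": 0,"wz": 0},
  {"gripper": 1,"dx": 0,"dy": 0,"dz": -20,"wx": 0,"wy": 0,"wz": 0},
  {"gripper": 1,"dx": 0,"dy": 0,"dz": -45,"wx": 0,"wy": 0,"wz": 0},
  {"gripper": 1,"dx": 0,"dy": 0,"dz": -80,"wx": 0,"wy": 0,"wz": 0},
  {"gripper": 1,"dx": 0,"dy": 0,"dz": -120,"wx": 0,"wy": 0,"wz": 0},
  {"gripper": 1,"dx": 0,"dy": 0,"dz": -160,"wx": 0,"wy": 0,"wz": 0},
  {"gripper": 1,"dx": 0,"dy": 0,"dz": -200,"wx": 0,"wy": 0,"wz": 0},
  {"gripper": 1,"dx": 0,"dy": 0,"dz": -200,"wx": 0,"wy": 0,"wz": 0},
])

```text
time_s: 5.6
tool_pos: [0.4943, 0.3482, 0.2658]
tcp_rot: [[-0.283, 0.959, 0.015], [0.959, 0.283, 0.009], [0.004, 0.017, -1.0]]
wrist_force: [1.5, 0.2, -0.4]
width: 0.154
```

```bash
cat >> h.py <<'E'
NV=np.array([-0.43890953,-0.1175455,0.89080945]); NV/=np.linalg.norm(NV)
H=np.array([[0.55083962,0.05689224,0.12519797],[0.58673569,0.00110496,0.13552295]]); CEN=H.mean(0)
def ringR(a=0.,y=None):
    "tool rotation with tool y along H0->H1, turned clockwise by a rad"
    from scipy.spatial.transform import Rotation as Ro
    y=(H[1]-H[0]) if y is None else y
    z=-NV; y=y-z*(y@z); y/=np.linalg.norm(y); x=np.cross(y,z)
    return Ro.from_rotvec(-NV*a).as_matrix()@np.c_[x,y,z]
E
python3 - <<'E'
from h import *
c='wrist'
m=camera_model(c); p,d=grab_frame(c); cv2.imwrite("pics/w5.png",p);np.savez("w5.npz",p=p,d=d,**m)
s=state();print(s['time_s'],s['wrist_force'],s['width'],s['tool_pos'])
goto(ringR(),CEN+NV*.059)
goto(ringR(),CEN+NV*.059+[0,0,.06])
print(ringR())
E
```

```text
5.65 [ 0.56992896  0.70701564 -3.33171138] 0.15629007441345938 [0.49367529 0.34794654 0.26181423]
d [-326.7  -46.1   77.4] w [-23.27  15.68  70.31] rows 10.573045403772872
d [-326.5  -45.4   17.4] w [-23.27  15.68  70.31] rows 10.573045403772872
[[ 0.72213989  0.53467037  0.43890953]
 [ 0.54378933 -0.83094899  0.1175455 ]
 [ 0.42755953  0.15379002 -0.89080945]]
```

View pics/w5.png

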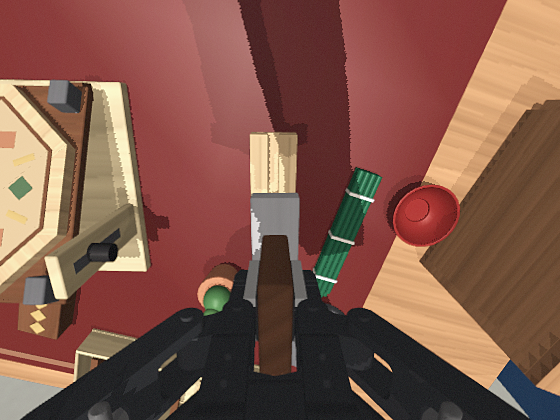

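The spanner is held and upright, with the bar end at (250–299,193) as before. I'll move over the clock and tilt to its normal.

Request:
drive_tool([
  {"gripper": 1,"dx": -326,"dy": -45,"dz": 17,"wx": -23.3,"wy": 15.7,"wz": 70.3},
  {"gripper": 1,"dx": -326,"dy": -45,"dz": 17,"wx": -23.3,"wy": 15.7,"wz": 70.3},
  {"gripper": 1,"dx": -326,"dy": -45,"dz": 17,"wx": -23.3,"wy": 15.7,"wz": 70.3},
  {"gripper": 1,"dx": -326,"dy": -45,"dz": 17,"wx": -23.3,"wy": 15.7,"wz": 70.3},
  {"gripper": 1,"dx": -326,"dy": -45,"dz": 17,"wx": -23.3,"wy": 15.7,"wz": 70.3},
  {"gripper": 1,"dx": -326,"dy": -45,"dz": 17,"wx": -23.3,"wy": 15.7,"wz": 70.3},
  {"gripper": 1,"dx": -326,"dy": -45,"dz": 17,"wx": -23.3,"wy": 15.7,"wz": 70.3},
  {"gripper": 1,"dx": -326,"dy": -45,"dz": 17,"wx": -23.3,"wy": 15.7,"wz": 70.3},
  {"gripper": 1,"dx": -326,"dy": -45,"dz": 17,"wx": -23.3,"wy": 15.7,"wz": 70.3},
  {"gripper": 1,"dx": -326,"dy": -45,"dz": 17,"wx": -23.3,"wy": 15.7,"wz": 70.3},
])

```text
time_s: 6.48
tool_pos: [0.5391, 0.0179, 0.2341]
tcp_rot: [[0.704, 0.584, 0.404], [0.593, -0.797, 0.119], [0.391, 0.156, -0.907]]
wrist_force: [-0.2, 0.1, -2.5]
width: 0.156
```

```bash

python3 - <<'E'
from h import *
s=state();print(s['time_s'],s['wrist_force'],s['width'],s['tool_pos'],s['qpos'])
goto(ringR(),CEN+NV*.059)
E
```

```text
6.4833 [-0.24338936  0.06012176 -2.53774849] 0.1558776830992024 [0.53908563 0.01787844 0.23407716] [-0.21046294 -0.36747385 -0.33535083  1.21510083  0.20182973  0.73531813]
d [-14.9  -9.1  48.4] w [-1.31  1.76  3.18] rows 1.2343110362369905
```

Request:
drive_tool([
  {"gripper": 1,"dx": -15,"dy": -9,"dz": 12,"wx": -1.3,"wy": 1.8,"wz": 3.2},
  {"gripper": 1,"dx": -15,"dy": -9,"dz": 30,"wx": -1.3,"wy": 1.8,"wz": 3.2},
  {"gripper": 1,"dx": -15,"dy": -9,"dz": 45,"wx": -1.3,"wy": 1.8,"wz": 3.2},
  {"gripper": 1,"dx": -15,"dy": -9,"dz": 48,"wx": -1.3,"wy": 1.8,"wz": 3.2},
  {"gripper": 1,"dx": -15,"dy": -9,"dz": 48,"wx": -1.3,"wy": 1.8,"wz": 3.2},
])

```text
time_s: 6.9
tool_pos: [0.5419, 0.0254, 0.1824]
tcp_rot: [[0.717, 0.545, 0.435], [0.553, -0.825, 0.122], [0.425, 0.153, -0.892]]
wrist_force: [-0.2, 0.1, -1.8]
width: 0.157
```

```bash

python3 - <<'E'
from h import *
c='wrist'
m=camera_model(c); p,d=grab_frame(c); cv2.imwrite("pics/w6.png",p);np.savez("w6.npz",p=p,d=d,**m)
s=state();print(s['time_s'],s['wrist_force'],s['width'],s['tool_pos'],s['qpos'])
goto(ringR(),CEN+NV*.059)
E
```

```text
6.95 [-0.06727521  0.63548675 -2.32662664] 0.15586662450609684 [0.5430208  0.02525728 0.18450185] [-0.19815053 -0.40251636 -0.47237054  1.07354258  0.20686445  0.79850899]
d [-2.5  2.3  1. ] w [-0.21 -0.1   0.65] rows 0.09572798357026893
```

View pics/w6.png

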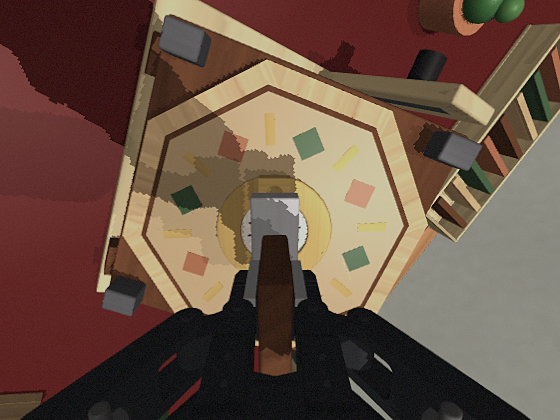

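```bash

python3 - <<'E'
from h import *
p=np.load('w6.npz')['p']
cv2.imwrite("pics/w6z.png",cv2.resize(p[165:255,215:335],None,fx=6,fy=6,interpolation=cv2.INTER_CUBIC))
E
```

```text
(no output)
```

View pics/w6z.png

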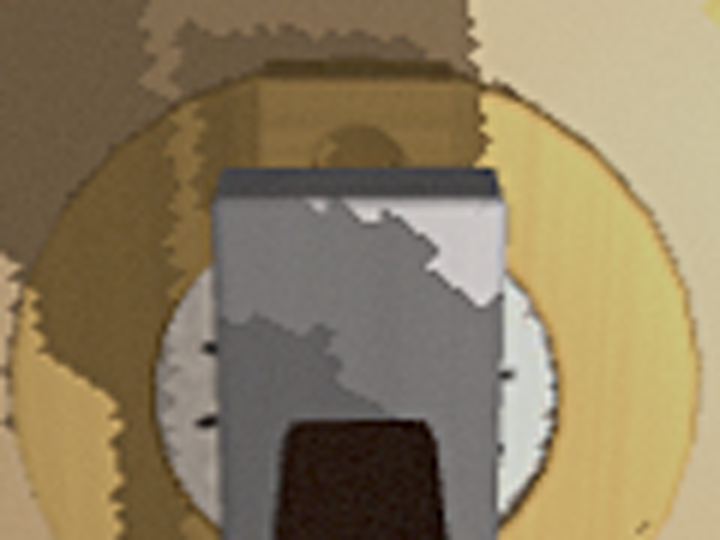

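```bash

python3 - <<'E'
from h import *
f=np.load('w6.npz'); m={k:f[k] for k in ('fx','fy','cx','cy','k1','T')}
q=proj(m,np.vstack([H,CEN])); print(q, (q[0]-[215,165]+.5)*6-.5)
s=state(); R=s['tcp_rot']; t=s['tool_pos']
print((H-t)@R*1000, (CEN-t)@R*1000)
print('cam in tool',R.T@(m['T'][:3,3]-t), R.T@m['T'][:3,:3])
f=np.load('w1.npz')
E
```

```text
[[274.61494389 194.16448531]
 [273.69992324 278.69383015]
 [274.13470295 238.52382762]] [360.18966331 177.48691184]
[[ -2.25909766 -31.03385489  60.0886928 ]
 [ -3.01476727  36.09826745  59.84216373]] [-2.63693246  2.53220628 59.96542827]
cam in tool [-0.00152687 -0.08501897 -0.14074365] [[ 9.99995843e-01  3.76826602e-04 -2.85875275e-03]
 [ 5.70521902e-04  9.45967114e-01  3.24262076e-01]
 [ 2.82647667e-03 -3.24262359e-01  9.45962966e-01]]
```

```bash

python3 - <<'E'
from h import *
f=np.load('w6.npz'); m={k:f[k] for k in ('fx','fy','cx','cy','k1','T')}
s=state(); R=s['tcp_rot']; t=s['tool_pos']
for z,x0,x1,y in ((.0194,220,498,172),(.0074,214,506,198)):
    uv=np.array([[x0,y],[x1,y]],float); uv=(uv+.5)/6-.5+[215,165]
    r=np.hstack([rays(m,uv),np.ones((2,1))])@m['T'][:3,:3].T@R; o=(m['T'][:3,3]-t)@R
    print(np.round((o+r*((z-o[2])/r[:,2])[:,None])*1000,2))
E
```

```text
[[-15.09 -42.49  19.4 ]
 [ 10.64 -42.5   19.4 ]]
[[-14.65 -43.37   7.4 ]
 [ 10.47 -43.38   7.4 ]]
```

The hole, bar end and ring agree in the same camera. The correction is about dx −0.5, dy +2.5 and wz +0.65. I'll descend to just above the bosses and look again.

Request:
drive_tool([
  {"gripper": 1,"dx": -0.5,"dy": 2.5,"dz": 5,"wx": -0.2,"wy": -0.1,"wz": 0.65},
  {"gripper": 1,"dx": -0.5,"dy": 2.5,"dz": 15,"wx": -0.2,"wy": -0.1,"wz": 0.65},
  {"gripper": 1,"dx": -0.5,"dy": 2.5,"dz": 23,"wx": -0.2,"wy": -0.1,"wz": 0.65},
  {"gripper": 1,"dx": -0.5,"dy": 2.5,"dz": 26,"wx": -0.2,"wy": -0.1,"wz": 0.65},
  {"gripper": 1,"dx": -0.5,"dy": 2.5,"dz": 26,"wx": -0.2,"wy": -0.1,"wz": 0.65},
  {"gripper": 1,"dx": -0.5,"dy": 2.5,"dz": 26,"wx": -0.2,"wy": -0.1,"wz": 0.65},
])

```text
time_s: 7.45
tool_pos: [0.5564, 0.026, 0.1625]
tcp_rot: [[0.721, 0.534, 0.441], [0.544, -0.831, 0.117], [0.429, 0.155, -0.89]]
wrist_force: [-0.1, -0.1, -1.9]
width: 0.152
```

```bash

python3 - <<'E'
from h import *
s=state();print(s['time_s'],s['wrist_force'],s['ft_torque'],s['width'])
R=s['tcp_rot']; t=s['tool_pos']
print((H-t)@R*1000, (CEN-t)@R*1000)
im=[]
for c,(u,v) in (('wrist',(275,200)),('scene',(274,186)),('top',(267,231))):
    m=camera_model(c); p,d=grab_frame(c); np.savez(f"{c}7.npz",p=p,d=d,**m)
    a=45 if c=='wrist' else 30
    im.append(cv2.resize(p[v-a:v+a,u-a:u+a],(400,400),interpolation=cv2.INTER_CUBIC))
cv2.imwrite("pics/w7.png",np.hstack(im[:2])); cv2.imwrite("pics/w7t.png",im[2])
E
```

```text
7.45 [-0.11891703 -0.11419997 -1.85750455] [-0.20719566  0.70064219 -0.02326135] 0.15198974771089596
[[ -3.17175724 -34.43794174  34.38890672]
 [ -3.18808891  32.69883926  34.46658044]] [-3.17992308 -0.86955124 34.42774358]
```

View pics/w7.png

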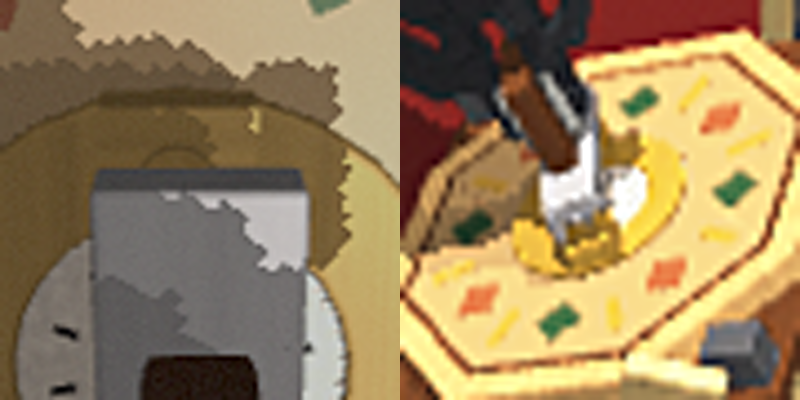

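```bash
cat >> h.py <<'E'
def rel():
    s=state(); R=s['tcp_rot']; t=s['tool_pos']
    print('t',round(s['time_s'],2),'F',np.round(s['wrist_force'],1),'F tool',np.round(R.T@s['wrist_force'],1),'M tool',np.round(R.T@s['ft_torque'],2),'w',round(s['width'],3))
    print('centre in tool',np.round((CEN-t)@R*1000,2)); goto(ringR(),t)
E
python3 - <<'E'
from h import *
rel()
m=camera_model('wrist'); p,d=grab_frame('wrist'); np.savez(f"w8.npz",p=p,d=d,**m)
rel()
q=proj(m,np.vstack([H,CEN])); print(q)
z=cv2.resize(p[160:240,225:325],None,fx=8,fy=8,interpolation=cv2.INTER_CUBIC)
for a in q[:1]: cv2.drawMarker(z,tuple(int(v) for v in (a-[225,160]+.5)*8),(0,0,255))
cv2.imwrite("pics/w8.png",z)
E
```

```text
t 7.6 F [ 0.5  0.2 -2.8] F tool [-0.8 -0.3  2.7] M tool [ 0.26 -0.66 -0.02] w 0.157
centre in tool [-4.03 -1.53 35.34]
d [0. 0. 0.] w [ 0.15 -0.18  0.03] rows 0.03312627091552883
t 7.65 F [ 0.3 -0.7 -2.6] F tool [-1.3  0.3  2.3] M tool [ 0.26 -0.76 -0.01] w 0.156
centre in tool [-4.09 -1.59 35.44]
d [0. 0. 0.] w [ 0.16 -0.19  0.03] rows 0.03456274862574417
[[268.9454124  195.84422696]
 [269.51718445 289.59753245]
 [269.24663634 245.39419258]]
```

View pics/w8.png

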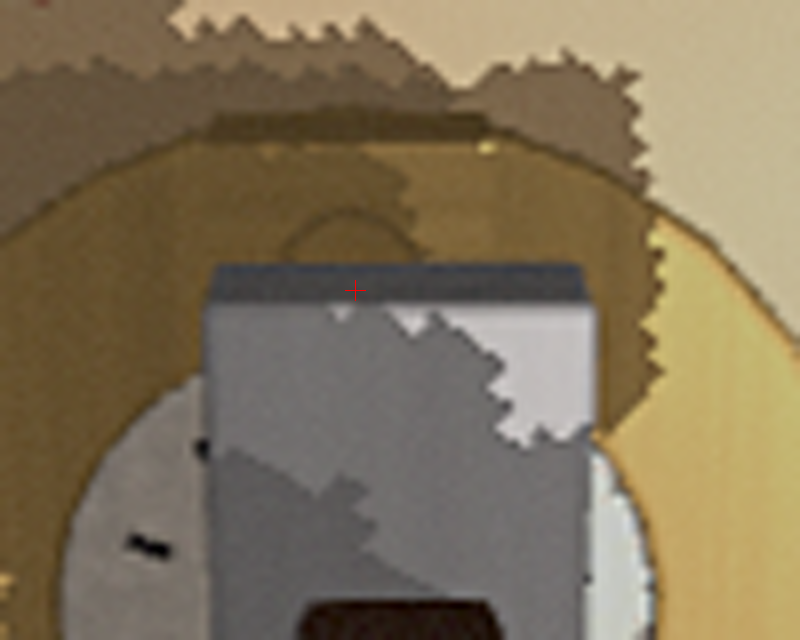

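Settled, the hole centre lies at zoom (352,~278) and the bar end's middle at x = 399. So the spanner needs about −2 mm in x and −1.8 mm in y.

Request:
drive_tool([
  {"gripper": 1,"dx": -2,"dy": -1.8,"dz": 0,"wx": 0.15,"wy": -0.18,"wz": 0},
  {"gripper": 1,"dx": -2,"dy": -1.8,"dz": 0,"wx": 0.15,"wy": -0.18,"wz": 0},
  {"gripper": 1,"dx": -2,"dy": -1.8,"dz": 0,"wx": 0.15,"wy": -0.18,"wz": 0},
  {"gripper": 1,"dx": -2,"dy": -1.8,"dz": 0,"wx": 0.15,"wy": -0.18,"wz": 0},
])

```text
time_s: 7.98
tool_pos: [0.5542, 0.0262, 0.1622]
tcp_rot: [[0.722, 0.535, 0.438], [0.544, -0.831, 0.118], [0.427, 0.154, -0.891]]
wrist_force: [-0.3, 0.4, -2.8]
width: 0.151
```

```bash
cat >> h.py <<'E'
def look(name):
    rel()
    m=camera_model('wrist'); p,d=grab_frame('wrist'); np.savez(f"{name}.npz",p=p,d=d,**m)
    q=proj(m,np.vstack([H,CEN]))
    z=cv2.resize(p[160:240,225:325],None,fx=8,fy=8,interpolation=cv2.INTER_CUBIC)
    for a in q[:1]: cv2.drawMarker(z,tuple(int(v) for v in (a-[225,160]+.5)*8),(0,0,255))
    cv2.imwrite(f"pics/{name}.png",z)
E
python3 - <<'E'
from h import *
look('w9')
E
```

```text
t 7.98 F [-0.3  0.4 -2.8] F tool [-1.2 -1.   2.4] M tool [ 0.24 -0.67  0.  ] w 0.151
centre in tool [-1.59  0.57 35.1 ]
d [0. 0. 0.] w [-0.02  0.02  0.02] rows 0.0046217659540214165
```

View pics/w9.png

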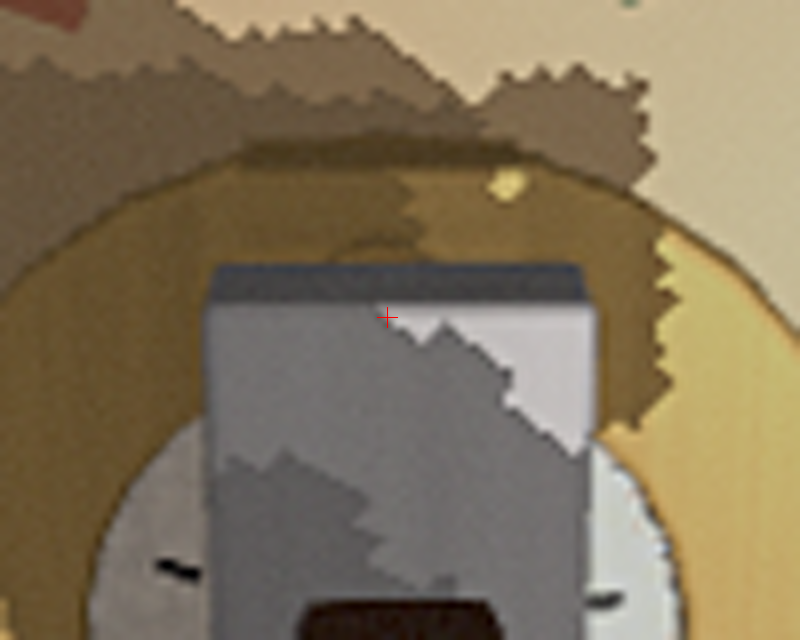

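By pixels alone, the boss edges (243–525) and the hole still lie about 1 mm in −x and 1.7 mm in −y from the bar. I'll correct and look again.

Request:
drive_tool([
  {"gripper": 1,"dx": -1.1,"dy": -1.7,"dz": 0,"wx": 0,"wy": 0,"wz": 0},
  {"gripper": 1,"dx": -1.1,"dy": -1.7,"dz": 0,"wx": 0,"wy": 0,"wz": 0},
  {"gripper": 1,"dx": -1.1,"dy": -1.7,"dz": 0,"wx": 0,"wy": 0,"wz": 0},
  {"gripper": 1,"dx": -1.1,"dy": -1.7,"dz": 0,"wx": 0,"wy": 0,"wz": 0},
])

```text
time_s: 8.37
tool_pos: [0.5525, 0.0271, 0.1613]
tcp_rot: [[0.722, 0.535, 0.438], [0.544, -0.831, 0.118], [0.427, 0.154, -0.891]]
wrist_force: [0.5, -0.8, -2.6]
width: 0.156
```

```bash

python3 - <<'E'
from h import *
look('w10')
E
```

```text
t 8.37 F [ 0.5 -0.8 -2.6] F tool [-1.2  0.6  2.5] M tool [ 0.25 -0.77 -0.  ] w 0.156
centre in tool [-0.42  2.37 34.98]
d [0. 0. 0.] w [-0.03  0.03  0.02] rows 0.00647995433949508
```

View pics/w10.png

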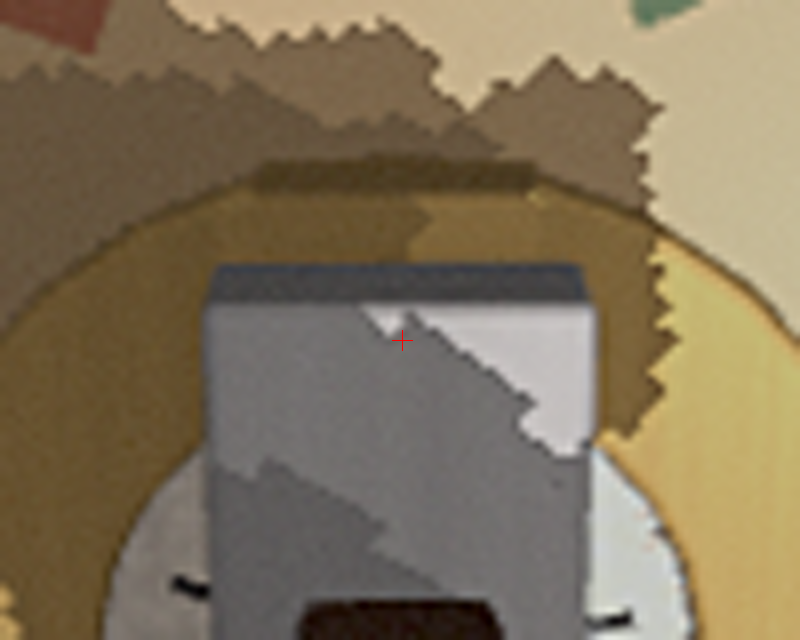

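The boss (255–540) and the ring's inner circle (103–692) are now centred on the bar. I'll lower the pins gently and watch the force.

Request:
drive_tool([
  {"gripper": 1,"dx": 0,"dy": 0,"dz": 2,"wx": 0,"wy": 0,"wz": 0},
  {"gripper": 1,"dx": 0,"dy": 0,"dz": 4,"wx": 0,"wy": 0,"wz": 0},
  {"gripper": 1,"dx": 0,"dy": 0,"dz": 6,"wx": 0,"wy": 0,"wz": 0},
  {"gripper": 1,"dx": 0,"dy": 0,"dz": 7,"wx": 0,"wy": 0,"wz": 0},
  {"gripper": 1,"dx": 0,"dy": 0,"dz": 8,"wx": 0,"wy": 0,"wz": 0},
  {"gripper": 1,"dx": 0,"dy": 0,"dz": 8,"wx": 0,"wy": 0,"wz": 0},
])

```text
time_s: 8.92
tool_pos: [0.5559, 0.028, 0.1538]
tcp_rot: [[0.722, 0.535, 0.438], [0.544, -0.831, 0.118], [0.427, 0.153, -0.891]]
wrist_force: [-0.3, 0.5, -2.4]
width: 0.155
```

```bash

python3 - <<'E'
from h import *
look('w11')
E
```

```text
t 8.92 F [-0.3  0.5 -2.4] F tool [-1.  -1.   2.1] M tool [ 0.28 -0.69  0.03] w 0.155
centre in tool [-0.13  2.53 26.61]
d [0. 0. 0.] w [-0.05  0.06  0.01] rows 0.011580428895143807
```

View pics/w11.png

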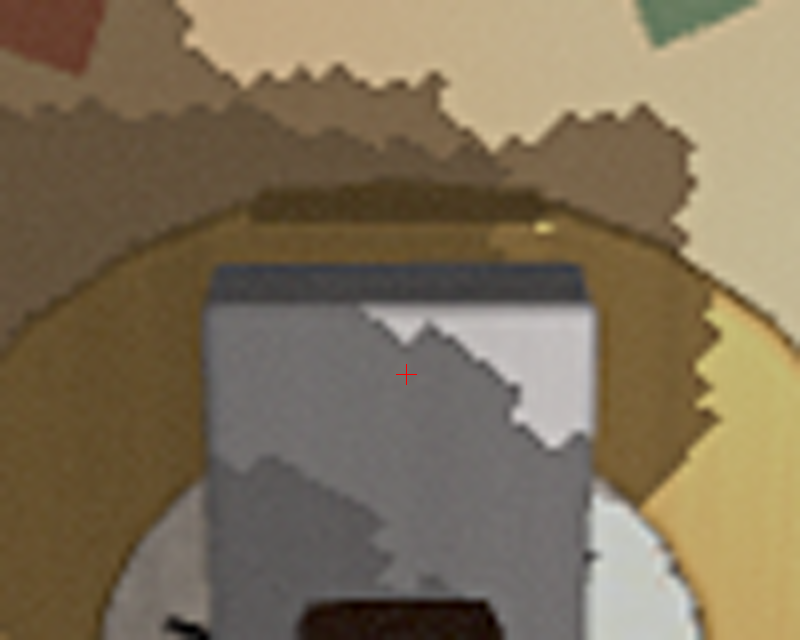

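Request:
drive_tool([
  {"gripper": 1,"dx": 0,"dy": 0.4,"dz": 1,"wx": 0,"wy": 0,"wz": 0},
  {"gripper": 1,"dx": 0,"dy": 0.4,"dz": 2,"wx": 0,"wy": 0,"wz": 0},
  {"gripper": 1,"dx": 0,"dy": 0.4,"dz": 3,"wx": 0,"wy": 0,"wz": 0},
  {"gripper": 1,"dx": 0,"dy": 0.4,"dz": 4,"wx": 0,"wy": 0,"wz": 0},
  {"gripper": 1,"dx": 0,"dy": 0.4,"dz": 4,"wx": 0,"wy": 0,"wz": 0},
])

```text
time_s: 9.38
tool_pos: [0.5579, 0.0282, 0.1504]
tcp_rot: [[0.722, 0.535, 0.438], [0.544, -0.831, 0.118], [0.427, 0.153, -0.891]]
wrist_force: [1.6, -0.0, -2.6]
width: 0.158
```

```bash

python3 - <<'E'
from h import *
look('w12')
E
```

```text
t 9.38 F [ 1.6 -0.  -2.6] F tool [-0.   0.5  3. ] M tool [ 0.26 -0.75 -0.04] w 0.158
centre in tool [-0.2   2.09 22.73]
d [0. 0. 0.] w [-0.05  0.05  0.01] rows 0.009907174161869136
```

View pics/w12.png

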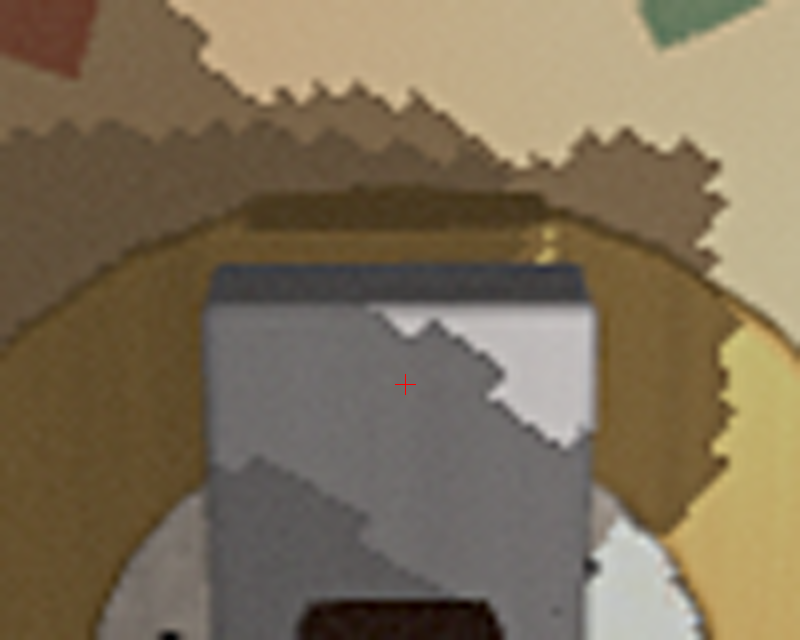

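Request:
drive_tool([
  {"gripper": 1,"dx": 0,"dy": 0,"dz": 1,"wx": 0,"wy": 0,"wz": 0},
  {"gripper": 1,"dx": 0,"dy": 0,"dz": 2,"wx": 0,"wy": 0,"wz": 0},
  {"gripper": 1,"dx": 0,"dy": 0,"dz": 3,"wx": 0,"wy": 0,"wz": 0},
  {"gripper": 1,"dx": 0,"dy": 0,"dz": 3.5,"wx": 0,"wy": 0,"wz": 0},
  {"gripper": 1,"dx": 0,"dy": 0,"dz": 3.5,"wx": 0,"wy": 0,"wz": 0},
])

```text
time_s: 9.85
tool_pos: [0.5594, 0.0286, 0.1473]
tcp_rot: [[0.722, 0.535, 0.438], [0.544, -0.831, 0.118], [0.427, 0.153, -0.891]]
wrist_force: [0.1, -0.7, -2.9]
width: 0.157
```

```bash

python3 - <<'E'
from h import *
look('w13')
E
```

```text
t 9.85 F [ 0.1 -0.7 -2.9] F tool [-1.6  0.2  2.5] M tool [ 0.22 -0.7   0.05] w 0.157
centre in tool [-0.23  2.05 19.26]
d [0. 0. 0.] w [-0.04  0.05  0.02] rows 0.009604916018405308
```

View pics/w13.png

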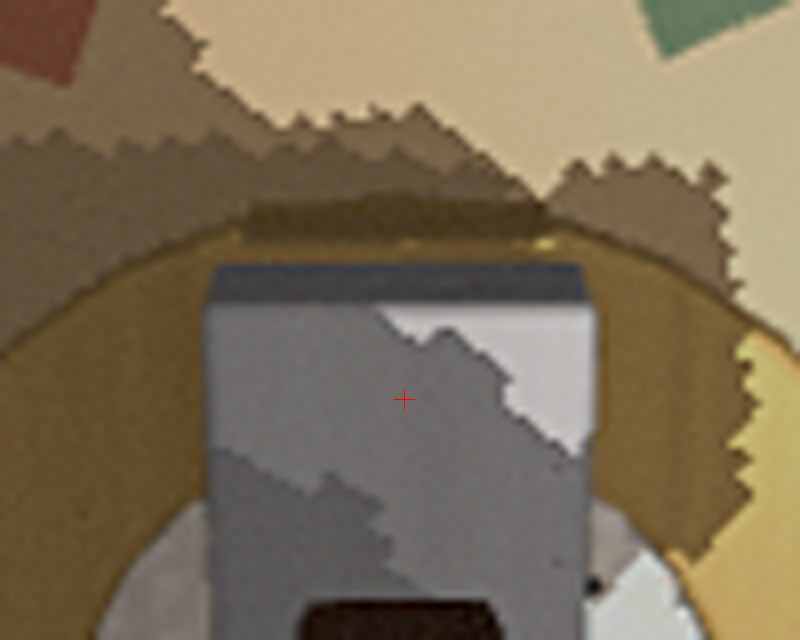

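Request:
drive_tool([
  {"gripper": 1,"dx": 0,"dy": 0,"dz": 1,"wx": 0,"wy": 0,"wz": 0},
  {"gripper": 1,"dx": 0,"dy": 0,"dz": 2,"wx": 0,"wy": 0,"wz": 0},
  {"gripper": 1,"dx": 0,"dy": 0,"dz": 2,"wx": 0,"wy": 0,"wz": 0},
])

```text
time_s: 10.15
tool_pos: [0.5599, 0.0286, 0.1473]
tcp_rot: [[0.723, 0.535, 0.438], [0.544, -0.831, 0.117], [0.426, 0.154, -0.891]]
wrist_force: [-8.9, -1.6, 5.3]
width: 0.154
```

```bash

python3 - <<'E'
from h import *
rel()
E
```

```text
t 10.15 F [-8.9 -1.6  5.3] F tool [-5.  -2.6 -8.8] M tool [ 0.84 -1.47 -0.07] w 0.154
centre in tool [-0.57  1.84 19.  ]
d [0. 0. 0.] w [-0.01  0.07  0.01] rows 0.00972893073294818
```

```bash

python3 - <<'E'
from h import *
look('w14')
im=[]
for c,(u,v) in (('scene',(274,186)),('top',(267,231))):
    m=camera_model(c); p,d=grab_frame(c)
    im.append(cv2.resize(p[v-30:v+30,u-30:u+30],(400,400),interpolation=cv2.INTER_CUBIC))
cv2.imwrite("pics/s14.png",np.hstack(im))
E
```

```text
t 10.15 F [-8.9 -1.6  5.3] F tool [-5.  -2.6 -8.8] M tool [ 0.84 -1.47 -0.07] w 0.154
centre in tool [-0.57  1.84 19.  ]
d [0. 0. 0.] w [-0.01  0.07  0.01] rows 0.00972893073294818
```

View pics/w14.png

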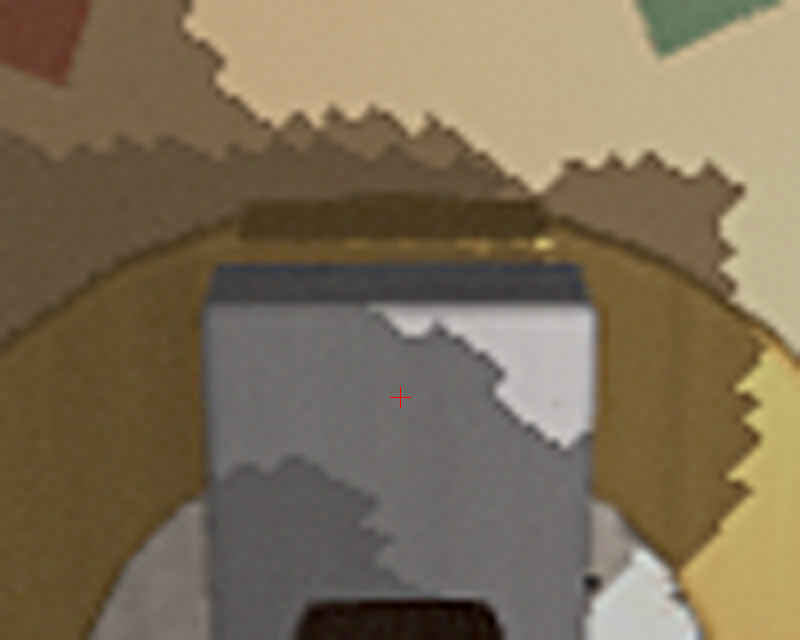

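View pics/s14.png

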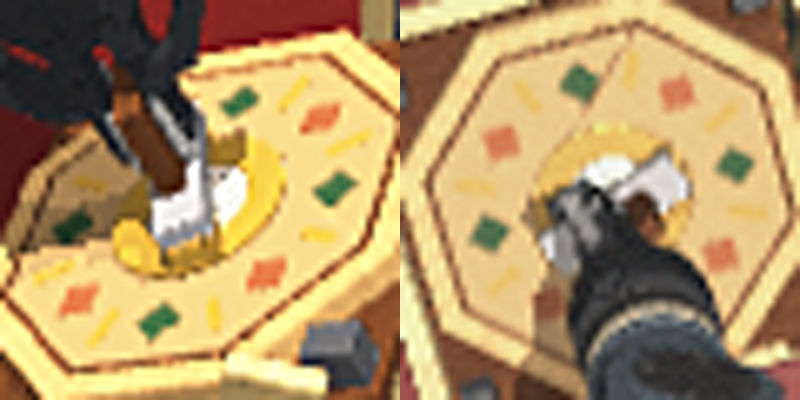

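The boss's apparent width is now 310 px in the zoom, against 282–302 px higher up. That puts it level with the bar's underside, so the pins are fully in and the bar is seated with about 11 N. I'll ease the pressure and turn clockwise (+wz).

Request:
drive_tool([
  {"gripper": 1,"dx": 0,"dy": 0,"dz": -0.8,"wx": 0,"wy": 0,"wz": 0},
  {"gripper": 1,"dx": 0,"dy": 0,"dz": -0.8,"wx": 0,"wy": 0,"wz": 3},
  {"gripper": 1,"dx": 0,"dy": 0,"dz": -0.8,"wx": 0,"wy": 0,"wz": 6},
  {"gripper": 1,"dx": 0,"dy": 0,"dz": -0.8,"wx": 0,"wy": 0,"wz": 9},
  {"gripper": 1,"dx": 0,"dy": 0,"dz": -0.8,"wx": 0,"wy": 0,"wz": 12},
  {"gripper": 1,"dx": 0,"dy": 0,"dz": -0.8,"wx": 0,"wy": 0,"wz": 15},
  {"gripper": 1,"dx": 0,"dy": 0,"dz": -0.8,"wx": 0,"wy": 0,"wz": 15},
  {"gripper": 1,"dx": 0,"dy": 0,"dz": -0.8,"wx": 0,"wy": 0,"wz": 15},
])

```text
time_s: 10.97
tool_pos: [0.5602, 0.0285, 0.1474]
tcp_rot: [[0.835, 0.33, 0.439], [0.311, -0.943, 0.117], [0.453, 0.039, -0.891]]
wrist_force: [-4.5, -1.4, 2.7]
width: 0.156
```

```bash

python3 - <<'E'
from h import *
look('w15')
E
```

```text
t 10.97 F [-4.5 -1.4  2.7] F tool [-3.  -0.  -4.5] M tool [ 0.16 -1.14  0.03] w 0.156
centre in tool [-0.42  1.66 19.02]
d [0. 0. 0.] w [  0.02   0.   -14.93] rows 2.0847283156920664
```

View pics/w15.png

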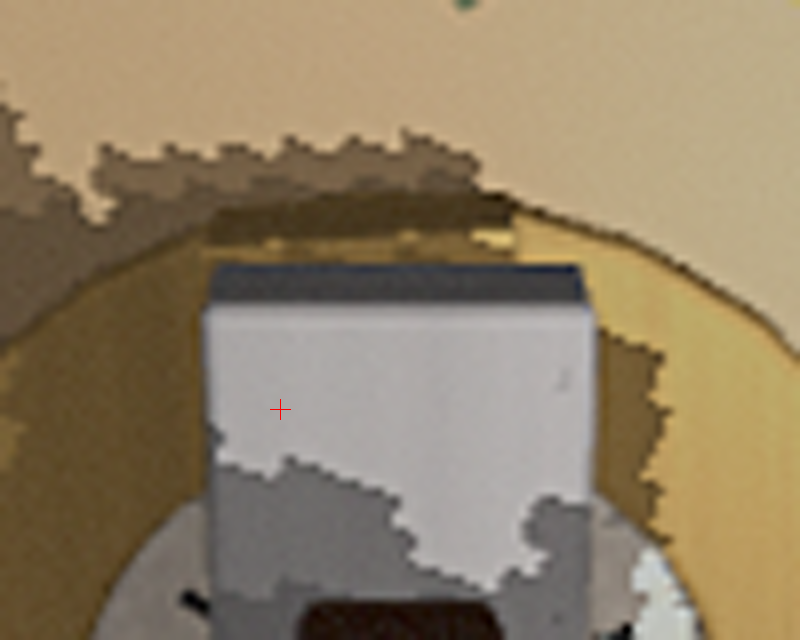

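The ring follows, with the boss lagging by the pin play. Continuing.

Request:
drive_tool([
  {"gripper": 1,"dx": 0,"dy": 0,"dz": 0,"wx": 0,"wy": 0,"wz": 4},
  {"gripper": 1,"dx": 0,"dy": 0,"dz": 0,"wx": 0,"wy": 0,"wz": 8},
  {"gripper": 1,"dx": 0,"dy": 0,"dz": 0,"wx": 0,"wy": 0,"wz": 12},
  {"gripper": 1,"dx": 0,"dy": 0,"dz": 0,"wx": 0,"wy": 0,"wz": 16},
  {"gripper": 1,"dx": 0,"dy": 0,"dz": 0,"wx": 0,"wy": 0,"wz": 20},
  {"gripper": 1,"dx": 0,"dy": 0,"dz": 0,"wx": 0,"wy": 0,"wz": 24},
  {"gripper": 1,"dx": 0,"dy": 0,"dz": 0,"wx": 0,"wy": 0,"wz": 28},
  {"gripper": 1,"dx": 0,"dy": 0,"dz": 0,"wx": 0,"wy": 0,"wz": 28},
])

```text
time_s: 11.68
tool_pos: [0.5609, 0.0285, 0.1478]
tcp_rot: [[0.892, -0.101, 0.44], [-0.169, -0.979, 0.117], [0.419, -0.179, -0.89]]
wrist_force: [-3.0, -1.5, 2.9]
width: 0.152
```

```bash

python3 - <<'E'
from h import *
look('w16')
E
```

```text
t 11.68 F [-3.  -1.5  2.9] F tool [-1.2  1.2 -4. ] M tool [-0.39 -0.65  0.13] w 0.152
centre in tool [-0.37  1.8  19.02]
d [0. 0. 0.] w [ 4.000e-02 -9.000e-02 -4.297e+01] rows 6.002047338867741
```

View pics/w16.png

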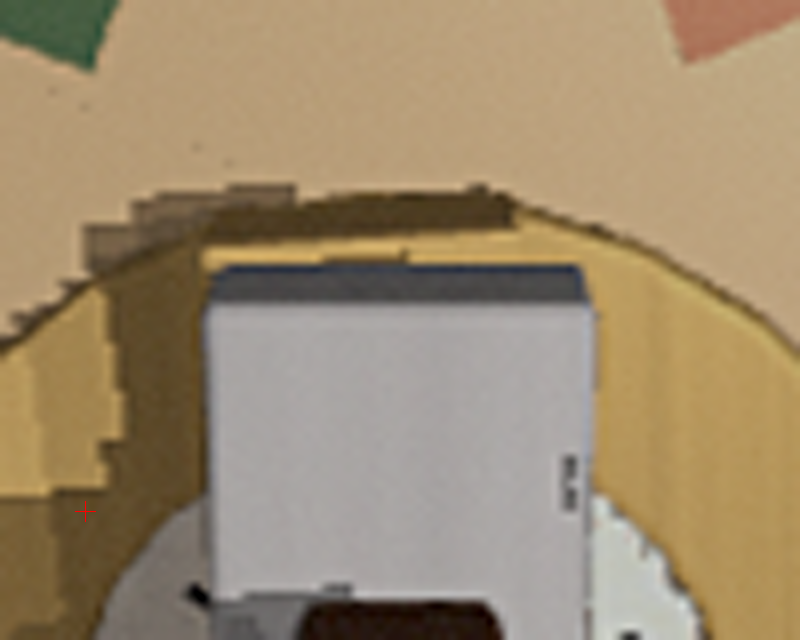

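Request:
drive_tool([
  {"gripper": 1,"dx": 0,"dy": 0,"dz": 0,"wx": 0,"wy": 0,"wz": 2},
  {"gripper": 1,"dx": 0,"dy": 0,"dz": 0,"wx": 0,"wy": 0,"wz": 4},
  {"gripper": 1,"dx": 0,"dy": 0,"dz": 0,"wx": 0,"wy": 0,"wz": 6},
  {"gripper": 1,"dx": 0,"dy": 0,"dz": 0,"wx": 0,"wy": 0,"wz": 8},
  {"gripper": 1,"dx": 0,"dy": 0,"dz": 0,"wx": 0,"wy": 0,"wz": 8},
])

```text
time_s: 12.15
tool_pos: [0.5611, 0.0284, 0.1478]
tcp_rot: [[0.87, -0.223, 0.441], [-0.302, -0.946, 0.117], [0.391, -0.235, -0.89]]
wrist_force: [-1.8, -2.1, 3.2]
width: 0.158
```

```bash

python3 - <<'E'
from h import *
look('w17')
E
```

```text
t 12.15 F [-1.8 -2.1  3.2] F tool [ 0.3  1.7 -3.9] M tool [-0.38 -0.4   0.01] w 0.158
centre in tool [-0.31  1.85 19.  ]
d [0. 0. 0.] w [ 4.000e-02 -1.200e-01 -5.086e+01] rows 7.104065304943305
```

View pics/w17.png

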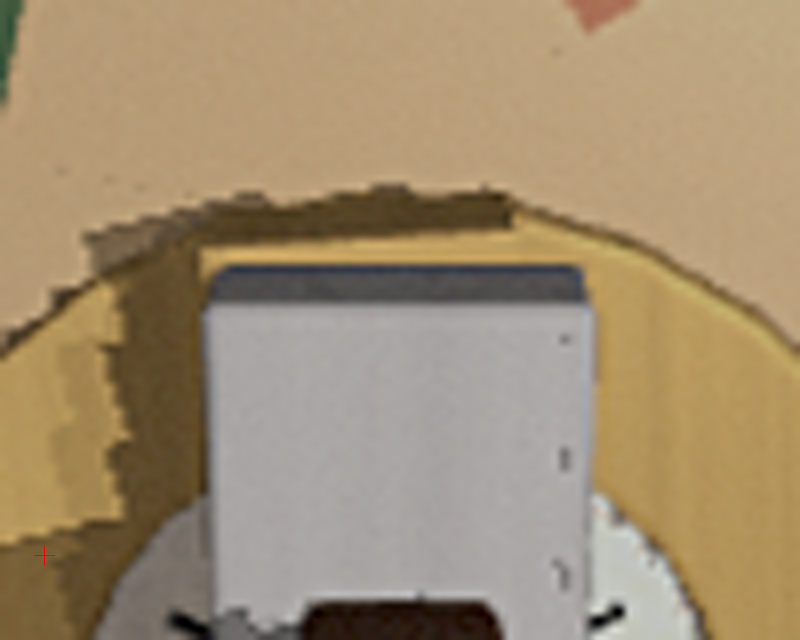

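Still following, and there is no stop torque yet. The turn is now 51°.

Request:
drive_tool([
  {"gripper": 1,"dx": 0,"dy": 0,"dz": 0,"wx": 0,"wy": 0,"wz": 2},
  {"gripper": 1,"dx": 0,"dy": 0,"dz": 0,"wx": 0,"wy": 0,"wz": 4},
  {"gripper": 1,"dx": 0,"dy": 0,"dz": 0,"wx": 0,"wy": 0,"wz": 6},
  {"gripper": 1,"dx": 0,"dy": 0,"dz": 0,"wx": 0,"wy": 0,"wz": 8},
  {"gripper": 1,"dx": 0,"dy": 0,"dz": 0,"wx": 0,"wy": 0,"wz": 8},
])

```text
time_s: 12.62
tool_pos: [0.5612, 0.0283, 0.1479]
tcp_rot: [[0.83, -0.342, 0.441], [-0.431, -0.895, 0.117], [0.355, -0.287, -0.89]]
wrist_force: [-1.1, -1.7, 3.4]
width: 0.156
```

```bash

python3 - <<'E'
from h import *
look('w18')
E
```

```text
t 12.62 F [-1.1 -1.7  3.4] F tool [ 1.   0.9 -3.7] M tool [-0.43  0.06  0.01] w 0.156
centre in tool [-0.24  1.86 19.  ]
d [0. 0. 0.] w [ 5.000e-02 -1.400e-01 -5.888e+01] rows 8.22314477631429
```

View pics/w18.png

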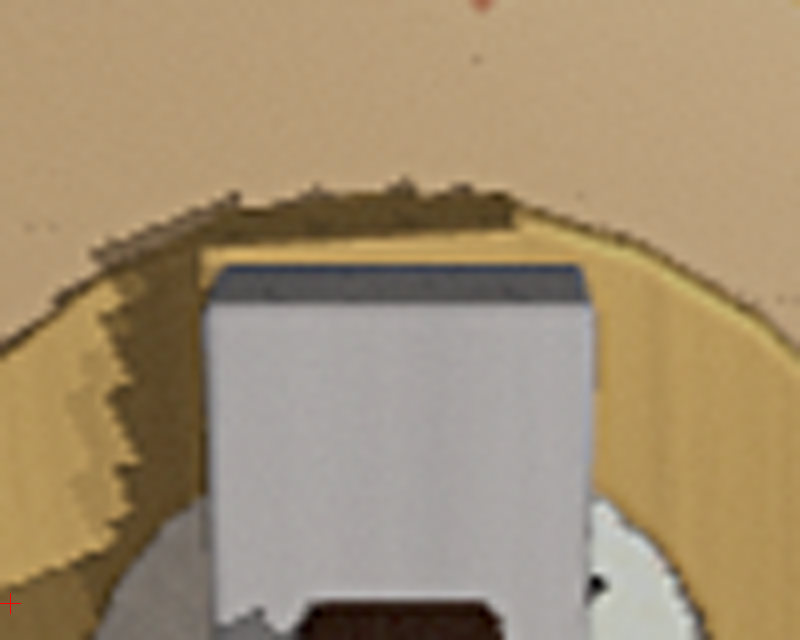

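Request:
drive_tool([
  {"gripper": 1,"dx": 0,"dy": 0,"dz": 0,"wx": 0,"wy": 0,"wz": 2},
  {"gripper": 1,"dx": 0,"dy": 0,"dz": 0,"wx": 0,"wy": 0,"wz": 4},
  {"gripper": 1,"dx": 0,"dy": 0,"dz": 0,"wx": 0,"wy": 0,"wz": 6},
  {"gripper": 1,"dx": 0,"dy": 0,"dz": 0,"wx": 0,"wy": 0,"wz": 8},
  {"gripper": 1,"dx": 0,"dy": 0,"dz": 0,"wx": 0,"wy": 0,"wz": 8},
])

```text
time_s: 13.08
tool_pos: [0.5613, 0.0282, 0.148]
tcp_rot: [[0.776, -0.45, 0.441], [-0.547, -0.829, 0.116], [0.314, -0.331, -0.89]]
wrist_force: [-1.0, -2.7, 3.3]
width: 0.154
```

```bash

python3 - <<'E'
from h import *
look('w19')
E
```

```text
t 13.08 F [-1.  -2.7  3.3] F tool [ 1.8  1.6 -3.7] M tool [-0.65  0.23 -1.69] w 0.154
centre in tool [-0.15  1.84 19.07]
d [0. 0. 0.] w [  0.09  -0.15 -66.59] rows 9.30092575853382
```

View pics/w19.png

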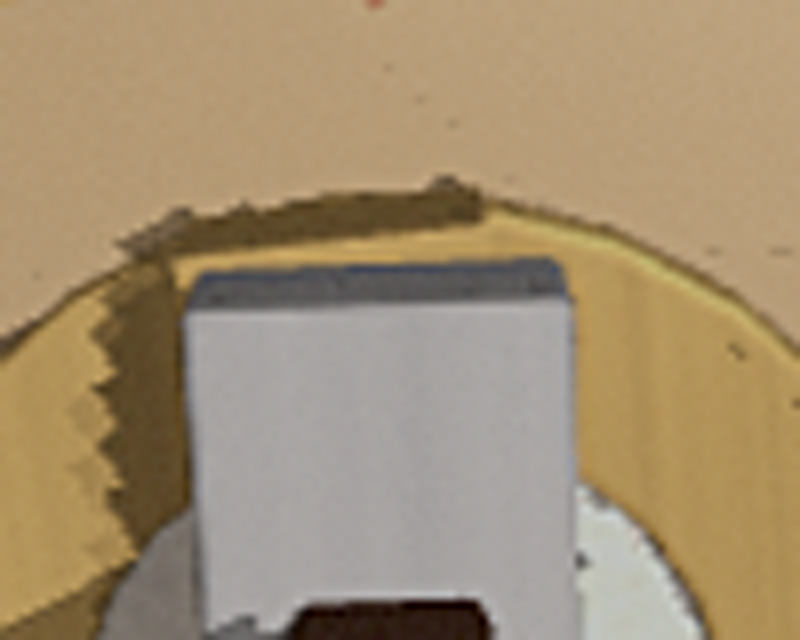

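The torque about the tool axis jumped to −1.7 N·m and the bar twisted slightly in the pads, so the ring is against its stop. I'll back off inside the pin play and lift straight out along the axis.

Request:
drive_tool([
  {"gripper": 1,"dx": 0,"dy": 0,"dz": 0,"wx": 0,"wy": 0,"wz": -2.5},
  {"gripper": 1,"dx": 0,"dy": 0,"dz": 0,"wx": 0,"wy": 0,"wz": -4.5},
  {"gripper": 1,"dx": 0,"dy": 0,"dz": 0,"wx": 0,"wy": 0,"wz": -4.5},
  {"gripper": 1,"dx": 0,"dy": 0,"dz": -1,"wx": 0,"wy": 0,"wz": -4.5},
])

```text
time_s: 13.47
tool_pos: [0.5605, 0.0284, 0.1478]
tcp_rot: [[0.807, -0.394, 0.44], [-0.486, -0.866, 0.118], [0.335, -0.309, -0.89]]
wrist_force: [6.4, -1.7, -2.0]
width: 0.156
```

```bash

python3 - <<'E'
from h import *
look('w20')
E
```

```text
t 13.47 F [ 6.4 -1.7 -2. ] F tool [ 5.3 -0.4  4.4] M tool [-0.    0.92 -0.23] w 0.156
centre in tool [ 0.59  1.6  19.25]
d [0. 0. 0.] w [  0.    -0.08 -62.51] rows 8.730506100560218
```

View pics/w20.png

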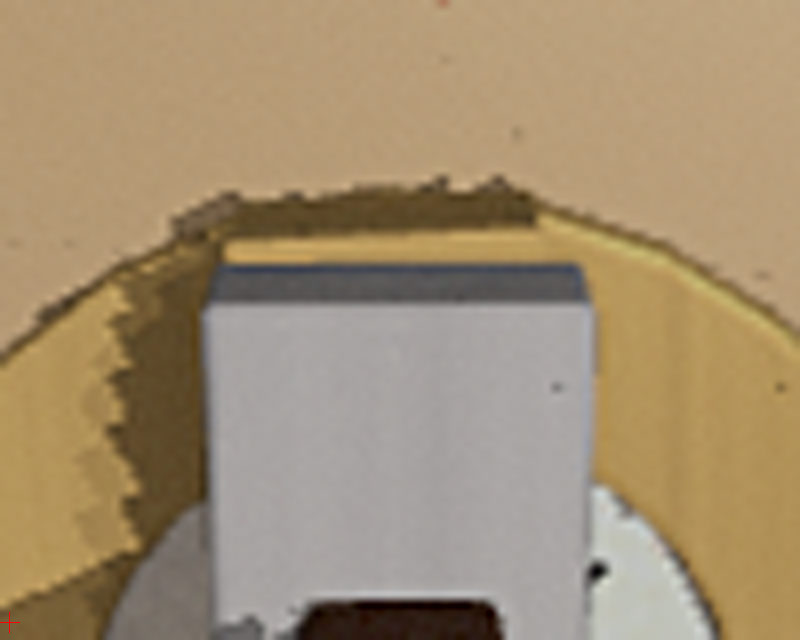

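Request:
drive_tool([
  {"gripper": 1,"dx": 0.6,"dy": 0,"dz": 0,"wx": 0,"wy": 0,"wz": -2},
  {"gripper": 1,"dx": 0.6,"dy": 0,"dz": 0,"wx": 0,"wy": 0,"wz": -2},
  {"gripper": 1,"dx": 0.6,"dy": 0,"dz": -1,"wx": 0,"wy": 0,"wz": -2},
  {"gripper": 1,"dx": 0.6,"dy": 0,"dz": -1,"wx": 0,"wy": 0,"wz": -2},
])

```text
time_s: 13.85
tool_pos: [0.5593, 0.0284, 0.1474]
tcp_rot: [[0.822, -0.366, 0.437], [-0.456, -0.882, 0.118], [0.342, -0.296, -0.892]]
wrist_force: [4.1, 0.3, -1.4]
width: 0.156
```

```bash

python3 - <<'E'
from h import *
look('w21')
E
```

```text
t 13.85 F [ 4.1  0.3 -1.4] F tool [ 2.7 -1.4  3.1] M tool [-0.13  0.3  -0.15] w 0.156
centre in tool [ 1.66  1.07 19.42]
d [0. 0. 0.] w [-5.000e-02  1.100e-01 -6.053e+01] rows 8.454568248144579
```

View pics/w21.png

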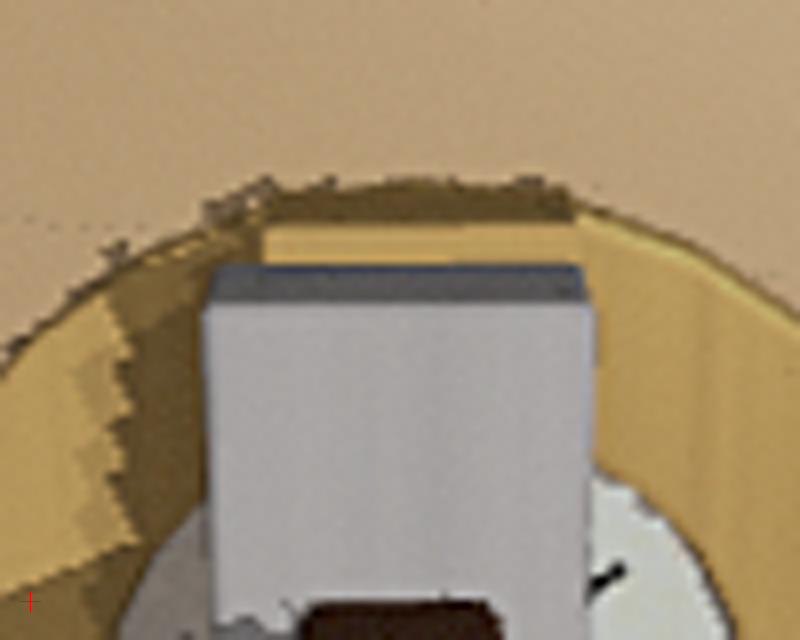

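Request:
drive_tool([
  {"gripper": 1,"dx": 1.5,"dy": -0.6,"dz": 0,"wx": 0,"wy": 0,"wz": 0},
  {"gripper": 1,"dx": 1.5,"dy": -0.6,"dz": -1,"wx": 0,"wy": 0,"wz": 0},
  {"gripper": 1,"dx": 1.5,"dy": -0.6,"dz": -2,"wx": 0,"wy": 0,"wz": 0},
  {"gripper": 1,"dx": 1.5,"dy": -0.6,"dz": -3,"wx": 0,"wy": 0,"wz": 0},
  {"gripper": 1,"dx": 1.5,"dy": -0.6,"dz": -3,"wx": 0,"wy": 0,"wz": 0},
])

```text
time_s: 14.32
tool_pos: [0.5588, 0.0278, 0.151]
tcp_rot: [[0.822, -0.366, 0.436], [-0.455, -0.882, 0.118], [0.342, -0.296, -0.892]]
wrist_force: [0.3, -0.1, -2.6]
width: 0.154
```

```bash

python3 - <<'E'
from h import *
look('w22')
E
```

```text
t 14.32 F [ 0.3 -0.1 -2.6] F tool [-0.6  0.8  2.4] M tool [-0.42 -0.55  0.03] w 0.154
centre in tool [ 0.6   1.43 22.9 ]
d [0. 0. 0.] w [-4.000e-02  1.800e-01 -6.052e+01] rows 8.452325558627365
```

View pics/w22.png

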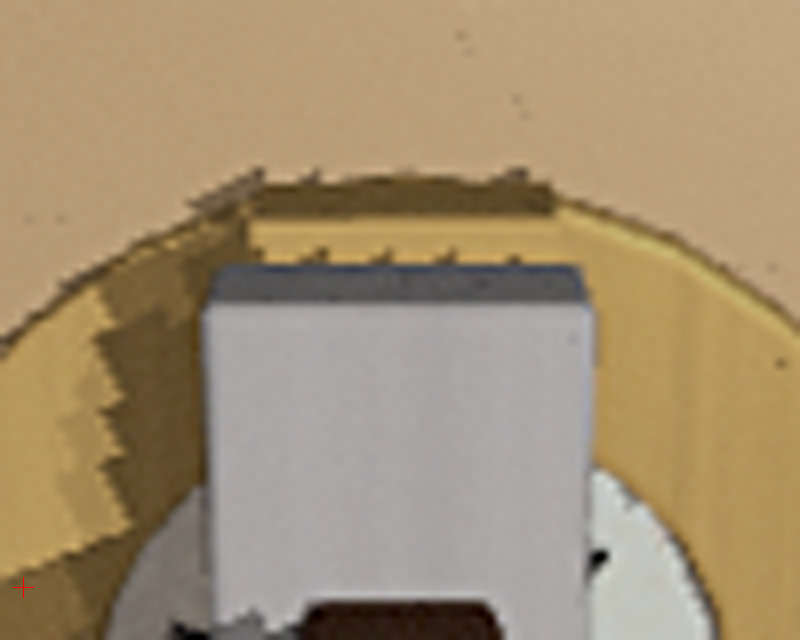

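The pins are free in the holes and only the spanner's weight shows. I'll lift out along the axis.

Request:
drive_tool([
  {"gripper": 1,"dx": 0,"dy": 0,"dz": -3,"wx": 0,"wy": 0,"wz": 0},
  {"gripper": 1,"dx": 0,"dy": 0,"dz": -6,"wx": 0,"wy": 0,"wz": 0},
  {"gripper": 1,"dx": 0,"dy": 0,"dz": -12,"wx": 0,"wy": 0,"wz": 0},
  {"gripper": 1,"dx": 0,"dy": 0,"dz": -25,"wx": 0,"wy": 0,"wz": 0},
  {"gripper": 1,"dx": 0,"dy": 0,"dz": -50,"wx": 0,"wy": 0,"wz": 0},
  {"gripper": 1,"dx": 0,"dy": 0,"dz": -80,"wx": 0,"wy": 0,"wz": 0},
  {"gripper": 1,"dx": 0,"dy": 0,"dz": -90,"wx": 0,"wy": 0,"wz": 0},
  {"gripper": 1,"dx": 0,"dy": 0,"dz": -90,"wx": 0,"wy": 0,"wz": 0},
])

```text
time_s: 15.03
tool_pos: [0.5221, 0.0163, 0.2376]
tcp_rot: [[0.818, -0.363, 0.446], [-0.455, -0.883, 0.116], [0.352, -0.298, -0.887]]
wrist_force: [0.6, -0.8, -2.4]
width: 0.153
```

```bash

python3 - <<'E'
from h import *
rel()
m=camera_model('wrist'); p,d=grab_frame('wrist'); np.savez("w23.npz",p=p,d=d,**m); cv2.imwrite('pics/w23.png',p)
p,d=grab_frame('top'); cv2.imwrite('pics/t23.png',cv2.resize(p[190:270,225:310],None,fx=6,fy=6,interpolation=cv2.INTER_CUBIC))
np.savez('top23.npz',p=p,d=d)
s=state(); print(s['tool_pos'],s['qpos'])
E
```

```text
t 15.03 F [ 0.6 -0.8 -2.4] F tool [0.1 1.2 2.3] M tool [-0.45 -0.5   0.  ] w 0.153
centre in tool [ -5.35   3.74 117.51]
d [0. 0. 0.] w [  0.14  -0.48 -60.41] rows 8.437818151482322
[0.52062011 0.01684773 0.2323631 ] [-0.22824732 -0.46061211 -0.41633877  1.19172853  0.21514084  1.83787085]
```

View pics/w23.png

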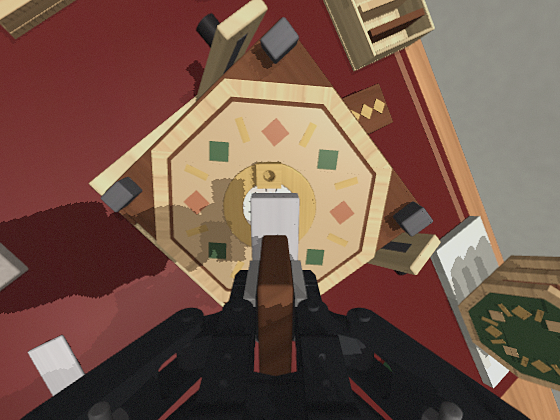

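View pics/t23.png

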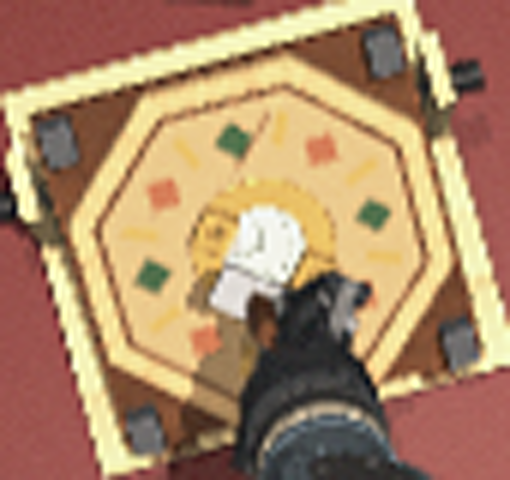

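The holes line is about 61° clockwise from its start. The spanner came out cleanly and the board looks unmoved. Now back over the rest.

```bash

python3 - <<'E'
from h import *
g=np.load('grasp.npz'); print(g['p'])
goto(g['R'],[g['p'][0],g['p'][1],.25])
E
```

```text
[0.49141105 0.34661826 0.05433493]
d [-168.1 -285.6   10.1] w [  14.58  -30.65 -129.19] rows 18.65599420819028
```

```bash

python3 - <<'E'
from h import *
g=np.load('grasp.npz')
goto(g['R'],[g['p'][0],g['p'][1],.29])
s=state(); print(s['tcp_rot'].T@[0,0,60])
E
```

```text
d [-154.3 -297.4  -25.5] w [  14.58  -30.65 -129.19] rows 18.65599420819028
[ 20.692635   -17.76931671 -53.44217661]
```

Request:
drive_tool([
  {"gripper": 1,"dx": 20,"dy": -18,"dz": -53,"wx": 0.8,"wy": -1.7,"wz": -7},
  {"gripper": 1,"dx": 20,"dy": -18,"dz": -53,"wx": 1.6,"wy": -3.4,"wz": -14},
  {"gripper": 1,"dx": -154,"dy": -297,"dz": -25,"wx": 14.6,"wy": -30.7,"wz": -129.2},
  {"gripper": 1,"dx": -154,"dy": -297,"dz": -25,"wx": 14.6,"wy": -30.7,"wz": -129.2},
  {"gripper": 1,"dx": -154,"dy": -297,"dz": -25,"wx": 14.6,"wy": -30.7,"wz": -129.2},
  {"gripper": 1,"dx": -154,"dy": -297,"dz": -25,"wx": 14.6,"wy": -30.7,"wz": -129.2},
  {"gripper": 1,"dx": -154,"dy": -297,"dz": -25,"wx": 14.6,"wy": -30.7,"wz": -129.2},
  {"gripper": 1,"dx": -154,"dy": -297,"dz": -25,"wx": 14.6,"wy": -30.7,"wz": -129.2},
  {"gripper": 1,"dx": -154,"dy": -297,"dz": -25,"wx": 14.6,"wy": -30.7,"wz": -129.2},
  {"gripper": 1,"dx": -154,"dy": -297,"dz": -25,"wx": 14.6,"wy": -30.7,"wz": -129.2},
])

```text
time_s: 15.97
tool_pos: [0.4902, 0.3489, 0.2862]
tcp_rot: [[0.667, 0.728, 0.157], [0.701, -0.685, 0.2], [0.253, -0.024, -0.967]]
wrist_force: [0.0, -0.7, -2.1]
width: 0.155
```

```bash

python3 - <<'E'
from h import *
p,d=grab_frame('top'); cv2.imwrite('pics/t24.png',cv2.resize(p[190:270,225:310],None,fx=7,fy=7,interpolation=cv2.INTER_CUBIC)); np.savez('top24.npz',p=p,d=d)
g=np.load('grasp.npz')
goto(g['R'],[g['p'][0],g['p'][1],.25])
s=state(); print(s['time_s'],s['tool_pos'])
E
```

```text
d [-14.5   9.   31.1] w [  6.02 -14.34 -58.91] rows 8.50929590237465
16.0167 [0.48968384 0.35648048 0.28402011]
```

View pics/t24.png

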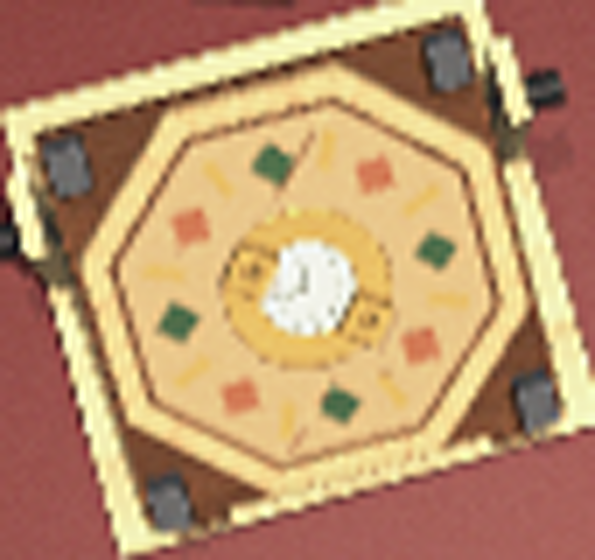

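```bash

python3 - <<'E'
from h import *
m=camera_model('top')
uv=(np.array([[252,268],[369,318]])+.5)/7-.5+[225,190]
o=m['T'][:3,3]; ra=np.hstack([rays(m,uv),np.ones((2,1))])@m['T'][:3,:3].T
t=((CEN-o)@NV)/(ra@NV); P=o+ra*t[:,None]; print(P,np.linalg.norm(P[0]-P[1]))
R=ringR(); e=(P[1]-P[0]); print('turned cw deg',np.degrees(np.arctan2(e@R[:,0]*-1,e@R[:,1])))
E
```

```text
[[ 0.58199543  0.05807312  0.14070453]
 [ 0.55690932 -0.00276751  0.12031625]] 0.06889540899022419
turned cw deg 60.422171558913064
```

The unobstructed top view gives a ring turn of 60.4°, close to the roughly 61° at which the stop torque rose. Continuing over the rest.

Request:
drive_tool([
  {"gripper": 1,"dx": -14.5,"dy": 9,"dz": 31,"wx": 6,"wy": -14.3,"wz": -58.9},
  {"gripper": 1,"dx": -14.5,"dy": 9,"dz": 31,"wx": 6,"wy": -14.3,"wz": -58.9},
  {"gripper": 1,"dx": -14.5,"dy": 9,"dz": 31,"wx": 6,"wy": -14.3,"wz": -58.9},
  {"gripper": 1,"dx": -14.5,"dy": 9,"dz": 31,"wx": 6,"wy": -14.3,"wz": -58.9},
  {"gripper": 1,"dx": -14.5,"dy": 9,"dz": 31,"wx": 6,"wy": -14.3,"wz": -58.9},
  {"gripper": 1,"dx": -14.5,"dy": 9,"dz": 31,"wx": 6,"wy": -14.3,"wz": -58.9},
  {"gripper": 1,"dx": -14.5,"dy": 9,"dz": 31,"wx": 6,"wy": -14.3,"wz": -58.9},
  {"gripper": 1,"dx": -14.5,"dy": 9,"dz": 31,"wx": 6,"wy": -14.3,"wz": -58.9},
  {"gripper": 1,"dx": -14.5,"dy": 9,"dz": 31,"wx": 6,"wy": -14.3,"wz": -58.9},
  {"gripper": 1,"dx": -14.5,"dy": 9,"dz": 31,"wx": 6,"wy": -14.3,"wz": -58.9},
])

```text
time_s: 16.85
tool_pos: [0.493, 0.3371, 0.2521]
tcp_rot: [[-0.266, 0.964, 0.004], [0.964, 0.266, -0.004], [-0.005, 0.003, -1.0]]
wrist_force: [-0.4, 0.1, -2.1]
width: 0.158
```

```bash

python3 - <<'E'
from h import *
g=np.load('grasp.npz')
goto(g['R'],[g['p'][0],g['p'][1],.11])
p,d=grab_frame('wrist'); 
s=state(); print(s['time_s'],s['tool_pos'])
goto(g['R'],[g['p'][0],g['p'][1],.11])
E
```

```text
d [ 10.4   0.6 142.1] w [ 0.14  0.3  -1.  ] rows 3.415980895330411
16.9 [0.49296361 0.33674794 0.25254711]
d [ 10.6   0.6 142.5] w [ 0.17  0.28 -1.15] rows 3.4267832400037523
```

Request:
drive_tool([
  {"gripper": 1,"dx": 10.6,"dy": 0.6,"dz": 35,"wx": 0.15,"wy": 0.3,"wz": -1.1},
  {"gripper": 1,"dx": 10.6,"dy": 0.6,"dz": 70,"wx": 0.15,"wy": 0.3,"wz": -1.1},
  {"gripper": 1,"dx": 10.6,"dy": 0.6,"dz": 105,"wx": 0.15,"wy": 0.3,"wz": -1.1},
  {"gripper": 1,"dx": 10.6,"dy": 0.6,"dz": 130,"wx": 0.15,"wy": 0.3,"wz": -1.1},
  {"gripper": 1,"dx": 10.6,"dy": 0.6,"dz": 142,"wx": 0.15,"wy": 0.3,"wz": -1.1},
  {"gripper": 1,"dx": 10.6,"dy": 0.6,"dz": 142,"wx": 0.15,"wy": 0.3,"wz": -1.1},
  {"gripper": 1,"dx": 10.6,"dy": 0.6,"dz": 142,"wx": 0.15,"wy": 0.3,"wz": -1.1},
])

```text
time_s: 17.48
tool_pos: [0.4917, 0.346, 0.113]
tcp_rot: [[-0.282, 0.959, 0.003], [0.959, 0.282, 0.001], [0.0, 0.003, -1.0]]
wrist_force: [0.6, 0.2, -2.0]
width: 0.155
```

```bash

python3 - <<'E'
from h import *
g=np.load('grasp.npz')
p,d=grab_frame('wrist'); cv2.imwrite('pics/w25.png',p)
s=state(); print(s['time_s'],s['tool_pos'])
goto(g['R'],g['p'])
E
```

```text
17.5333 [0.49295135 0.3466875  0.11498054]
d [ 0.3 -1.9 60.6] w [ 0.37 -0.07 -0.04] rows 1.4548011258940436
```

View pics/w25.png

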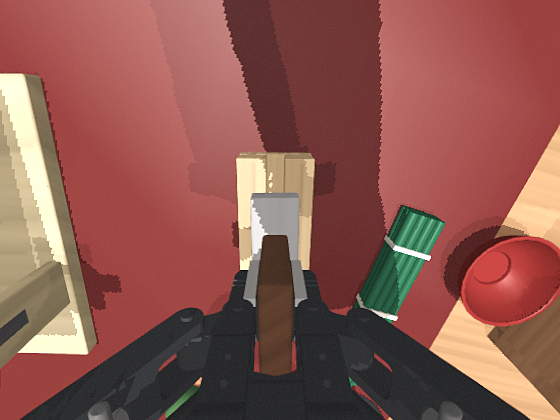

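The slot (columns 267–285) lies under the bar's middle at 275, and the bar is parallel to it. Lowering.

Request:
drive_tool([
  {"gripper": 1,"dx": 0,"dy": -1,"dz": 12,"wx": 0.3,"wy": 0,"wz": 0},
  {"gripper": 1,"dx": 0,"dy": -1,"dz": 24,"wx": 0.3,"wy": 0,"wz": 0},
  {"gripper": 1,"dx": 0,"dy": -1,"dz": 36,"wx": 0.3,"wy": 0,"wz": 0},
  {"gripper": 1,"dx": 0,"dy": -1,"dz": 45,"wx": 0.3,"wy": 0,"wz": 0},
  {"gripper": 1,"dx": 0,"dy": -1,"dz": 50,"wx": 0.3,"wy": 0,"wz": 0},
  {"gripper": 1,"dx": 0,"dy": -1,"dz": 54,"wx": 0.3,"wy": 0,"wz": 0},
  {"gripper": 1,"dx": 0,"dy": -1,"dz": 54,"wx": 0.3,"wy": 0,"wz": 0},
  {"gripper": 1,"dx": 0,"dy": -1,"dz": 54,"wx": 0.3,"wy": 0,"wz": 0},
])

```text
time_s: 18.2
tool_pos: [0.4912, 0.3461, 0.0592]
tcp_rot: [[-0.284, 0.959, -0.001], [0.959, 0.284, 0.0], [0.0, -0.001, -1.0]]
wrist_force: [-0.5, 0.5, -2.2]
width: 0.156
```

```bash

python3 - <<'E'
from h import *
g=np.load('grasp.npz')
p,d=grab_frame('wrist'); cv2.imwrite('pics/w26.png',p)
s=state(); print(s['time_s'],s['tool_pos'],s['wrist_force'])
goto(g['R'],g['p'])
E
```

```text
18.25 [0.49153899 0.34631743 0.05974917] [-0.41097087 -0.37186844 -2.16580059]
d [ 0.3 -0.   5.4] w [-0.04 -0.03  0.02] rows 0.13007420323065358
```

View pics/w26.png

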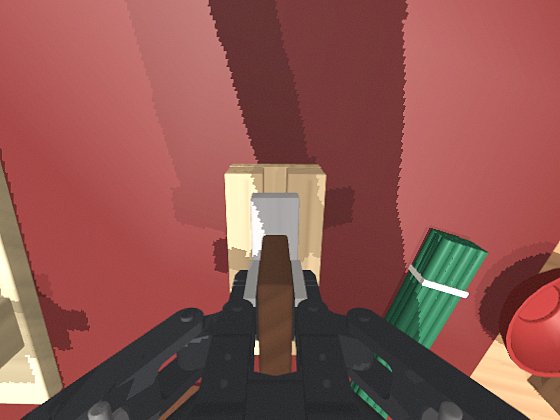

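The pins are in the slot without contact. I'll lower the last 5 mm.

Request:
drive_tool([
  {"gripper": 1,"dx": 0.2,"dy": 0,"dz": 2,"wx": 0,"wy": 0,"wz": 0},
  {"gripper": 1,"dx": 0.2,"dy": 0,"dz": 4,"wx": 0,"wy": 0,"wz": 0},
  {"gripper": 1,"dx": 0.2,"dy": 0,"dz": 5,"wx": 0,"wy": 0,"wz": 0},
  {"gripper": 1,"dx": 0.2,"dy": 0,"dz": 5.6,"wx": 0,"wy": 0,"wz": 0},
  {"gripper": 1,"dx": 0.2,"dy": 0,"dz": 5.6,"wx": 0,"wy": 0,"wz": 0},
])

```text
time_s: 18.67
tool_pos: [0.4914, 0.3464, 0.0543]
tcp_rot: [[-0.284, 0.959, -0.0], [0.959, 0.284, 0.001], [0.001, -0.0, -1.0]]
wrist_force: [-1.1, -0.8, -0.7]
width: 0.153
```

```bash

python3 - <<'E'
from h import *
g=np.load('grasp.npz')
s=state(); print(s['time_s'],s['tool_pos'],s['wrist_force'])
goto(g['R'],g['p'])
E
```

```text
18.6667 [0.49143902 0.34641776 0.05434624] [-1.08560046 -0.75097002 -0.70930074]
d [0.2 0.  0. ] w [-0.04 -0.03  0.02] rows 0.00734413263822811
```

Request:
drive_tool([
  {"gripper": 1,"dx": 0,"dy": 0,"dz": 0.4,"wx": 0,"wy": 0,"wz": 0},
  {"gripper": 1,"dx": 0,"dy": 0,"dz": 0.4,"wx": 0,"wy": 0,"wz": 0},
  {"gripper": 0,"dx": 0,"dy": 0,"dz": 0.4,"wx": 0,"wy": 0,"wz": 0},
  {"gripper": 0,"dx": 0,"dy": 0,"dz": 0.4,"wx": 0,"wy": 0,"wz": 0},
  {"gripper": 0,"dx": 0,"dy": 0,"dz": 0.4,"wx": 0,"wy": 0,"wz": 0},
  {"gripper": 0,"dx": 0,"dy": 0,"dz": 0.4,"wx": 0,"wy": 0,"wz": 0},
  {"gripper": 0,"dx": 0,"dy": 0,"dz": 0.4,"wx": 0,"wy": 0,"wz": 0},
  {"gripper": 0,"dx": 0,"dy": 0,"dz": 0.4,"wx": 0,"wy": 0,"wz": 0},
])

```text
time_s: 19.33
tool_pos: [0.4913, 0.3464, 0.0533]
tcp_rot: [[-0.284, 0.959, -0.001], [0.959, 0.284, 0.0], [0.001, -0.001, -1.0]]
wrist_force: [0.2, -0.8, -0.3]
width: 0.985
```

```bash

python3 - <<'E'
from h import *
p,d=grab_frame('wrist'); cv2.imwrite('pics/w27.png',p)
s=state(); print(s['time_s'],s['tool_pos'],s['wrist_force'],s['width'])
E
```

```text
19.3833 [0.4912808  0.34633327 0.05335246] [-0.0072014  -0.48319589  0.2936054 ] 1.000344850231753
```

View pics/w27.png

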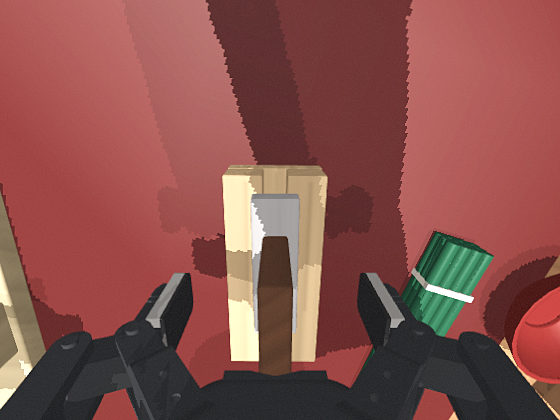

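The jaws are open and the spanner is standing as before. Retreating straight up.

Request:
drive_tool([
  {"gripper": 0,"dx": 0,"dy": 0,"dz": -10,"wx": 0,"wy": 0,"wz": 0},
  {"gripper": 0,"dx": 0,"dy": 0,"dz": -30,"wx": 0,"wy": 0,"wz": 0},
  {"gripper": 0,"dx": 0,"dy": 0,"dz": -70,"wx": 0,"wy": 0,"wz": 0},
  {"gripper": 0,"dx": 0,"dy": 0,"dz": -110,"wx": 0,"wy": 0,"wz": 0},
  {"gripper": 0,"dx": 0,"dy": 0,"dz": -150,"wx": 0,"wy": 0,"wz": 0},
  {"gripper": 0,"dx": 0,"dy": 0,"dz": -190,"wx": 0,"wy": 0,"wz": 0},
  {"gripper": 0,"dx": 0,"dy": 0,"dz": -200,"wx": 0,"wy": 0,"wz": 0},
  {"gripper": 0,"dx": 0,"dy": 0,"dz": -200,"wx": 0,"wy": 0,"wz": 0},
  {"gripper": 0,"dx": 0,"dy": 0,"dz": -200,"wx": 0,"wy": 0,"wz": 0},
])

```text
time_s: 20.13
tool_pos: [0.4921, 0.3466, 0.2552]
tcp_rot: [[-0.284, 0.959, 0.002], [0.959, 0.284, 0.002], [0.001, 0.003, -1.0]]
wrist_force: [0.3, -0.6, -0.4]
width: 0.998
```

```bash

python3 - <<'E'
from h import *
for c in ('scene','top','wrist'):
    p,d=grab_frame(c); np.savez(f'{c}28.npz',p=p,d=d); cv2.imwrite(f'pics/{c}28.png',p)
    if c!='wrist':
        f=np.load(c+'0.npz'); m=camera_model(c)
        df=cv2.absdiff(cv2.GaussianBlur(f['p'],(3,3),0),cv2.GaussianBlur(p,(3,3),0)).max(2); cv2.imwrite(f'pics/{c}d.png',np.clip(df*3.,0,255).astype(np.uint8))
        a,b=f['d'],d
        for nm,c0,r in (('board',(.58,.03),.16),('wide',(.49,.345),.07),('narrow',(.472,-.331),.06)):
            P,uv=cloud(m,a); s=np.hypot(P[:,0]-c0[0],P[:,1]-c0[1])<r; uv=uv[s]; dd=(b-a)[uv[:,1],uv[:,0]]
            print(c,nm,'depth change mm med/abs>6mm frac',np.median(dd)*1000,np.mean(abs(dd)>.006))
print(state()['time_s'],state()['tool_pos'])
E
```

```text
scene board depth change mm med/abs>6mm frac -0.027298927 0.21096128751631144
scene wide depth change mm med/abs>6mm frac -0.42396784 0.30375
scene narrow depth change mm med/abs>6mm frac -0.042676926 0.14329037149355572
top board depth change mm med/abs>6mm frac 0.026762486 0.38069251035001883
top wide depth change mm med/abs>6mm frac -2.8327107 0.5321931589537223
top narrow depth change mm med/abs>6mm frac -0.14126301 0.3641304347826087
20.2833 [0.49057294 0.34579161 0.25109055]
```

View pics/scene28.png

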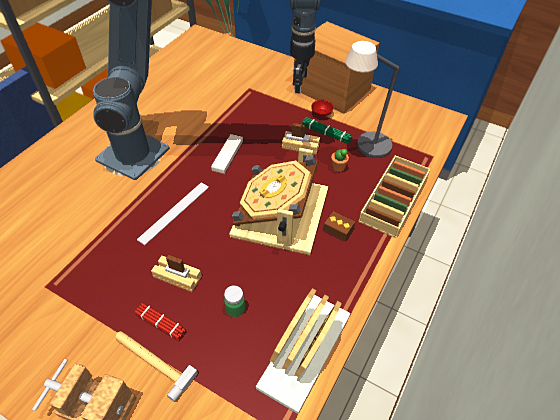

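View pics/scened.png

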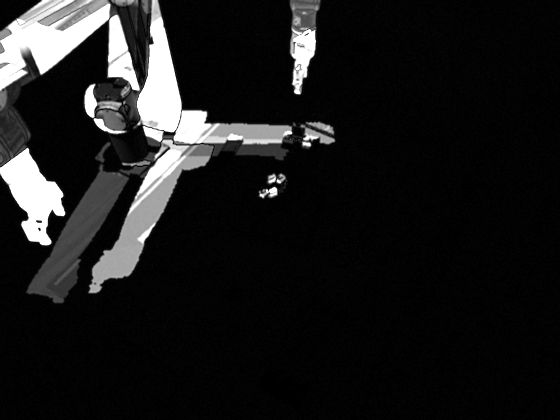

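View pics/wrist28.png

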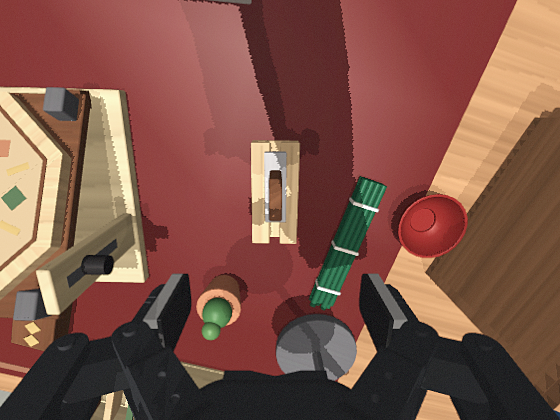

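Only the ring and the robot's shadows changed. The spanner stands in its rest and the board is unmoved. I'll take one more close look at the ring, to make sure backing off didn't turn it off its stop.

```bash

python3 - <<'E'
from h import *
goto(down(np.radians(100)),[0.53,0.027,0.26])
E
```

```text
d [-316.9  -52.6   -8.5] w [-0.27  0.04  6.47] rows 7.706091027803044
```

Request:
drive_tool([
  {"gripper": 0,"dx": -317,"dy": -53,"dz": -8,"wx": -0.2,"wy": 0,"wz": 6.5},
  {"gripper": 0,"dx": -317,"dy": -53,"dz": -8,"wx": -0.2,"wy": 0,"wz": 6.5},
  {"gripper": 0,"dx": -317,"dy": -53,"dz": -8,"wx": -0.2,"wy": 0,"wz": 6.5},
  {"gripper": 0,"dx": -317,"dy": -53,"dz": -8,"wx": -0.2,"wy": 0,"wz": 6.5},
  {"gripper": 0,"dx": -317,"dy": -53,"dz": -8,"wx": -0.2,"wy": 0,"wz": 6.5},
  {"gripper": 0,"dx": -317,"dy": -53,"dz": -8,"wx": -0.2,"wy": 0,"wz": 6.5},
  {"gripper": 0,"dx": -317,"dy": -53,"dz": -8,"wx": -0.2,"wy": 0,"wz": 6.5},
  {"gripper": 0,"dx": -317,"dy": -53,"dz": -8,"wx": -0.2,"wy": 0,"wz": 6.5},
  {"gripper": 0,"dx": -317,"dy": -53,"dz": -8,"wx": -0.2,"wy": 0,"wz": 6.5},
  {"gripper": 0,"dx": -317,"dy": -53,"dz": -8,"wx": -0.2,"wy": 0,"wz": 6.5},
])

```text
time_s: 21.12
tool_pos: [0.5296, 0.0257, 0.2591]
tcp_rot: [[-0.169, 0.986, -0.002], [0.986, 0.169, 0.002], [0.002, -0.001, -1.0]]
wrist_force: [-0.3, 0.3, 0.2]
width: 1.001
```

```bash

python3 - <<'E'
from h import *
m=camera_model('wrist'); p,d=grab_frame('wrist'); np.savez("w29.npz",p=p,d=d,**m)
q=proj(m,CEN)[0]; print(q, state()['time_s'],state()['tool_pos'])
u,v=int(q[0])-50,int(q[1])-45; print(u,v)
cv2.imwrite('pics/w29.png',cv2.resize(p[v:v+85,u:u+100],None,fx=7,fy=7,interpolation=cv2.INTER_CUBIC))
E
```

```text
[271.21578479 243.10173891] 21.1667 [0.52959685 0.02702094 0.25944816]
221 198
```

View pics/w29.png

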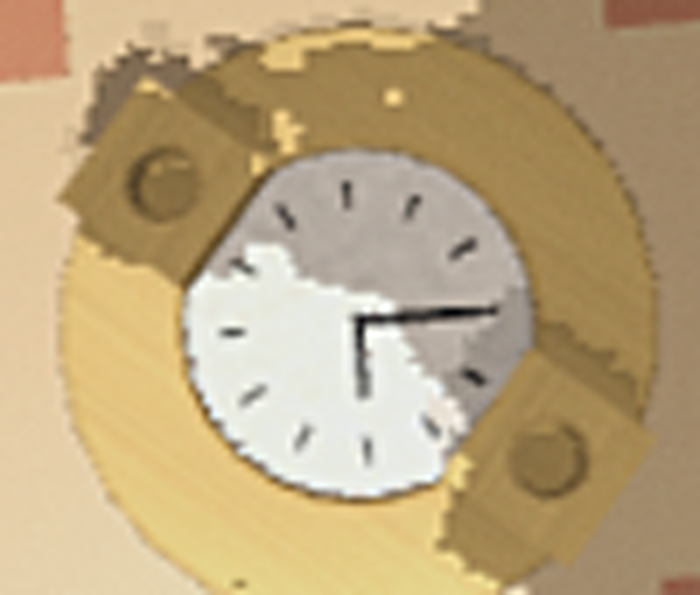

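```bash

python3 - <<'E'
from h import *
def ang(f,uv):
    f=np.load(f); m={k:f[k] for k in ('fx','fy','cx','cy','k1','T')}; d=f['d']
    v,u=np.mgrid[0:420,0:560]; c0=np.mean(uv,0); r=np.hypot(u-c0[0],v-c0[1])
    P,_=cloud(m,d,(r>50)&(r<75))
    for i in range(8):
        c=P.mean(0); nn=np.linalg.svd(P-c,full_matrices=False)[2][2]; nn*=np.sign(nn[2]); rr=(P-c)@nn; P=P[abs(rr)<max(.003,2*rr.std())]
    o=m['T'][:3,3]; ra=np.hstack([rays(m,uv),np.ones((2,1))])@m['T'][:3,:3].T
    t=((c-o)@nn+.017)/(ra@nn); Q=o+ra*t[:,None]; e=Q[0]-Q[1]
    y=np.array([0,0,1.])-nn*nn[2]; y/=np.linalg.norm(y); x=np.cross(y,nn)
    print(f"slope {np.degrees(np.arccos(nn[2])):.2f} az {np.degrees(np.arctan2(nn[1],nn[0])):.2f} sep {np.linalg.norm(e)*1000:.1f} cen {Q.mean(0)} ang {np.degrees(np.arctan2(e@y,e@x))%180:.2f}")
ang('w1.npz',np.array([[307.6,214.7],[260.4,259.7]]))
ang('w29.npz',(np.array([[165,183],[548,460.]])+.5)/7-.5+[221,198])
E
```

```text
slope 27.04 az -165.01 sep 67.1 cen [0.56878981 0.02899871 0.13035484] ang 19.79
slope 27.03 az -164.99 sep 67.2 cen [0.56896192 0.02895998 0.1303484 ] ang 139.50
```

The hole line now lies at −40.5° from the board's across direction, a turn of 60.3°. I'll compare that with the ring's angle in the pictures taken at the stop and after backing off.

```bash

python3 - <<'E'
from h import *
def edge(fn,z0,z1):
    f=np.load(fn+'.npz'); m={k:f[k] for k in ('fx','fy','cx','cy','k1','T')}
    g=cv2.cvtColor(f['p'],cv2.COLOR_BGR2GRAY).astype(float)
    a=np.array([z0,z1],float); a=(a+.5)/8-.5+[225,160]
    pts=[]
    for u in range(int(a[0,0])+3,int(a[1,0])-2):
        v0=a[0,1]+(a[1,1]-a[0,1])*(u-a[0,0])/(a[1,0]-a[0,0])
        vs=np.arange(int(round(v0))-2,int(round(v0))+3); gr=(g[vs+1,u]-g[vs-1,u]).clip(0)
        pts.append((u,(gr*vs).sum()/gr.sum()))
    pts=np.array(pts); k=np.polyfit(pts[:,0],pts[:,1],1)
    for i in range(3):
        r=pts[:,1]-np.polyval(k,pts[:,0]); s=abs(r)<.5; k=np.polyfit(pts[s,0],pts[s,1],1)
    uu=np.array([pts[0,0],pts[-1,0]]); uv=np.c_[uu,np.polyval(k,uu)]
    o=m['T'][:3,3]; ra=np.hstack([rays(m,uv),np.ones((2,1))])@m['T'][:3,:3].T
    n=NV; t=((CEN-o)@n)/(ra@n); Q=o+ra*t[:,None]; e=Q[1]-Q[0]
    y=np.array([0,0,1.])-n*n[2]; y/=np.linalg.norm(y); x=np.cross(y,n)
    print(fn,'n',s.sum(),'edge ang+90',round((np.degrees(np.arctan2(e@y,e@x))+90)%180,2),'rms',r[s].std())
edge('w12',(248,230),(545,232)); edge('w14',(243,240),(550,238))
edge('w16',(205,247),(515,230)); edge('w17',(203,248),(512,230)); edge('w18',(205,245),(515,228)); edge('w19',(175,262),(488,230)); edge('w20',(225,243),(538,228)); edge('w21',(265,228),(573,222)); edge('w22',(250,218),(553,215))
E
```

```text
w12 n 32 edge ang+90 20.27 rms 0.1561634723689228
w14 n 34 edge ang+90 20.52 rms 0.1488588847586124
w16 n 33 edge ang+90 160.25 rms 0.096206889793371
w17 n 34 edge ang+90 152.46 rms 0.07471370839789737
w18 n 33 edge ang+90 144.43 rms 0.0566235041508352
w19 n 34 edge ang+90 139.29 rms 0.08047069779056075
w20 n 34 edge ang+90 139.99 rms 0.07397292683736892
w21 n 34 edge ang+90 140.0 rms 0.09078807208447026
w22 n 33 edge ang+90 140.02 rms 0.06417111871515227
```

Edge fits give 139.3° under load at the stop, then 140.0° in all three later pictures. So the back-off and the withdrawal did not turn the ring; the 0.7° looks like elastic give at the stop. Handing in.

```bash
python3 -c "
from bench import *
print(state()['time_s']); print(sign_off())"
```

```text
21.1667
the job is handed in; nothing more can be done
None
```

I locked the ring with the wide spanner and stood the spanner back upright in its own rest. The job was handed in at 21.2 s of the 51 s allowed; no verdict was reported.

**What I did**
- I took the wide spanner from the left rest. Its 86 mm bar was measured before grasping.
- I lined up the pins with the wrist camera and seated the bar on both bosses before turning anything.
- I turned clockwise until the torque jumped from about 0 to 1.7 N·m.
- I backed off within the pin play, lifted straight out along the axis, put the spanner back where it came from and let go.

**Last checks**
- **Ring:** it turned 60.3° in total.
- **Board:** the slope is unchanged, 27.04° before and 27.03° after.
- **Everything else:** the before/after scene picture differs only at the ring, the arm and its shadows. The spanner stands upright in its rest.

**Small disagreements**
- **Ring angle:** the ring read about 0.7° further round while pressed against the stop than after I eased off. It then stayed put in the next three pictures, so I took this as elastic give.
- **Side force:** while backing off, the pins pressed sideways on the holes with about 5 N. I corrected this before lifting out, and the ring angle did not change.
- **Position readings:** the wrist camera calibration and the arm's position reading, taken before it had settled, differed by up to about 2 mm. I aligned the pins using the picture instead.

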